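Hang the cleaned door back on the sample cabinet

TASK

The sample cabinet's lift-off door lies flat on the bench. Carry it by its handle to the slanted rest, leave it lying there with its bottom edge on the ledge and its front outward, then let go, take it again by its top edge and hang it on the cabinet: lower it upright until both hinge knuckles are fully home on their two pins, and only then let go; it may be left at any opening angle. Leave the tube rack, bottle, beaker and jar where they are.

Things in the scene. Friction and masses are not known exactly. Their poses are not given: they have to be found in the camera images.
- door: Loose grey metal door, about 0.45 kg: panel 180 (height) x 150 (width) x 10 mm. Origin: centre of its back face; x points to its top edge, y to its hinge side, z out of its front (it starts on its back, z up). Front: level bar handle. Hinge edge: two steel knuckles, tubes open at both ends, outside diameter 22, bore 14, length 22 mm, their common axis parallel to x at y = 88, z = 11 mm.
- door_handle (a point): Centre of the handle's bar, at (0, 0, 42) mm in the door's frame. The bar runs along the door's y, is 90 mm long with a square 12 x 12 mm section, and stands 26 mm clear of the front face; its two posts, 12 mm square, are at y = -39 and +39 mm.
- door_top (a point): Middle of the door's top edge, at (90, 0, 5) mm in the door's frame.
- knuckle_lower (a point): Centre of the lower end of the lower knuckle's bore, at (-65, 88, 11) mm in the door's frame.
- knuckle_upper (a point): Centre of the lower end of the upper knuckle's bore, at (40, 88, 11) mm in the door's frame.
- rest: Fixed aluminium rest, foot 160 (x) x 130 (y) mm, origin at the centre of its underside. A board 120 wide, 115 mm long slopes up at 45 degrees from its low edge (-x side) to its high edge (+x side). A ledge at the low edge, square to the board, 22 mm high, carries the door's bottom edge. The upper 65 mm of a door lying on it stands free.
- rest_seat (a point): On the sloping face, 90 mm up from the ledge, midway across, at (13.6, 0, 93.6) mm in the rest's frame. The door's origin lies here when the door lies fully down, its top upward; in the rest's frame its x then points along (0.707, 0, 0.707), y along (0, 1, 0), z along (-0.707, 0, 0.707).
- cabinet: Fixed grey metal cabinet 180 x 180 x 215 mm high, origin at the centre of its underside, open front to its -x. At the +y side of its front are two upright steel hinge pins, one straight above the other, on brackets. With the door closed, the door's z points to the cabinet's -x and its y to the cabinet's +y; opening turns it clockwise seen from above. The hinge turns freely.
- pin_lower (a point): Foot of the lower pin, on its axis, on the shoulder where the lower knuckle comes to rest, at (-103, 88, 45) mm in the cabinet's frame. The pin is 8 mm in diameter, 16 mm high above this point, its top 6 mm tapered to 3.6 mm.
- pin_upper (a point): Foot of the upper pin, the same, at (-103, 88, 150) mm in the cabinet's frame, 105 mm above the lower one.
- tube_rack: Bystander: aluminium bench rack 90 x 150 x 89 mm with round holes in its top; origin at its underside.
- bottle: Bystander: amber bottle, diameter 68, height 170 mm; origin at its underside.
- beaker: Bystander: glass beaker, diameter 72, height 90 mm; origin at its underside.
- jar: Bystander: white plastic jar, diameter 56, height 60 mm; origin at its underside.

How it is judged:
On the way, in this order (a step that is already met when the one before it is completed fails the run):
1. the door lies on the slanted rest, released (distance between door and rest_seat below 0.05 m and angle between door's own z axis and vertical between 0.68 and 0.89 rad and z of door_top in the frame of rest_seat above 0.03 m and contact force between the fingers and door below 0.1 N and linear speed of door below 0.03 m/s), for 0.2 s.
2. both knuckles are down on their pins while the fingers still hold the door (horizontal distance between knuckle_lower and pin_lower below 0.006 m and z of knuckle_lower in the frame of pin_lower between -0.004 and 0.004 m and horizontal distance between knuckle_upper and pin_upper below 0.006 m and z of knuckle_upper in the frame of pin_upper between -0.004 and 0.004 m and contact force between the fingers and door above 0.5 N), for 0.1 s.
At the end, for the whole second after the job is handed in: Both knuckles sit on their pins: the lower end of each bore within 6 mm sideways and 4 mm in height of the foot of its pin; the door is released and at rest (under 0.05 m/s and 0.3 rad/s) at any opening angle (horizontal distance between knuckle_lower and pin_lower below 0.006 m and z of knuckle_lower in the frame of pin_lower between -0.004 and 0.004 m and horizontal distance between knuckle_upper and pin_upper below 0.006 m and z of knuckle_upper in the frame of pin_upper between -0.004 and 0.004 m and contact force between the fingers and door below 0.1 N and linear speed of door below 0.05 m/s and angular speed of door below 0.3 rad/s); the robot touches nothing.
It fails at once if the tube rack is moved by more than 40 mm (distance of tube_rack from where it was at the start of the episode above 0.04 m).
It fails at once if the bottle is moved by more than 40 mm (distance of bottle from where it was at the start of the episode above 0.04 m).
It fails at once if the beaker is moved by more than 40 mm (distance of beaker from where it was at the start of the episode above 0.04 m).
It fails at once if the jar is moved by more than 40 mm (distance of jar from where it was at the start of the episode above 0.04 m).
It also fails if it takes over 67 s, if anything falls off the work surface, if the arm or the gripper's body presses on something with over 40 N, if the wrist force passes 120 N, or if a joint passes its speed limit or range.

ROBOT

A 7-joint arm with a two-finger parallel gripper is mounted at the origin on the work surface. World frame = base frame: x ahead of the robot, y to its left, z up, the work surface at z = 0. Lengths are in m, angles in rad, forces in N, time in s.
With the tool pointing down it reaches from about 0.425 to 0.875 m from the base axis. Payload 4.7 kg.
Tool frame: the origin (TCP) lies midway between the tips of the shut fingers; the grasp point (between the pads) lies 19 mm behind it; z points along the fingers, y is the direction in which the jaws open and shut (so a half turn about z gives the same grasp; the last joint's range is limited). The gripper opens to 87 mm and grips with 3 to 60 N. Pads are 19 mm wide; open, the fingers measure 117 mm over their backs; the gripper's body (75 mm by 190 mm) begins 51 mm behind the grasp point.
Start: joints at [-1.144, 0.321, -0.07, 1.45, 0.023, 1.371, -0.057], TCP at [0.261, 0.595, 0.223] pointing down, gripper open.
Joint ranges: [-2.86, 2.86], [-0.3, 2.09], [-1.38, 1.24], [0.06, 2.45], [-1.56, 4.7], [0.09, 2.05], [-2.69, 2.69]. Speed limits (rad/s): [2.57, 2.57, 3.14, 3.14, 3.14, 3.14, 3.14].

INTERFACE

Orientations are given as a rotation vector (axis times angle).
In Python, from bench import ctrl, optics gives the robot as it stands. The module is installed in compiled form; this text tells all that it offers.
- The arm moves only by the tool step_arm, never from a script. Its argument "deltas" is a list of rows, each a list of 7 numbers: the turn, a rotation vector about the tool's x, y, z in degrees, then the shift along the tool's x, y, z in mm, then the finger opening in mm, from 0 to 87. A call has exactly 8 rows; each row is the pose to reach, as a shift and turn from the pose commanded when the call began, along the tool's axes at that moment; what a row does not reach only later rows make up. A row lasts 1/8 s, in which the tool goes at most 62.5 mm and 10.7 degrees, less where a joint would pass 70% of its speed; a pose out of reach is approached as far as the arm can. A call with a gripper value outside its range is refused whole. The fingers move at their own pace and stop on an object; "newtons" is the grip in N (left out, the last holds). Time passes only in rows, so rows that repeat a pose let the fingers close, or fill a call up. It gives the time, the measured TCP pose, the force and the opening at its end, in the units of the state.
- ctrl.get_state(): the state, without advancing time (a new reading comes with each control period).
- optics.get_image(name): name is "scene" or "top" or "wrist"; returns the picture (384x512x3 uint8, red, green, blue); there is no depth.
- optics.get_calibration(name): a dict with "K" (3x3 intrinsics, pixels), "R" (3x3) and "t" (3): a world point X has camera coordinates R X + t. Camera axes: x right, y down, z forward; pixel columns grow to the right and rows downward; lengths in m; the calibration is good to about 2 mm. A picture is of the moment at which its call begins: read the wrist's pose just before it. get_calibration takes no time and is no camera call; for the wrist camera it gives the pose at the moment of the call.
- ctrl.close_job(): hands the job in, once; it reports no verdict.
The state is a dict: "time": time; "joint_positions": joint angles; "qd": joint speeds; "joint_torque": joint torques, N m; "position": TCP position; "tool_rot": TCP orientation; "ft_force": force on the tool from outside, world axes, zero at the start; "torque": the same for the moment, N m; "grip_width": opening from 0.0 (shut) to 1.0 (fully open).
Only numpy, scipy, OpenCV 4.12 (cv2) and the standard library are available. Lean on these libraries where they do the work, as an engineer would, in place of code of your own. Each camera call takes 0.05 s, during which the arm holds its last target.

## Working session

There is one attempt and no reset: what is moved stays moved. The work goes in short steps, Python scripts to look and compute and a tool call to move; the robot and the scene stay as the last step left them, time stands still between calls to the robot, and variables do not carry over. Pictures are saved under pics/ and viewed, and the job is handed in when it is done.

Besides the shell and the picture viewer there is one more tool, called after "Emit:" by a JSON object that holds its "fn" and its "kwargs", one argument or row to a line. step_arm: Moves the arm, as the interface text tells. Its arguments: {"type":"object","properties":{"deltas":{"type":"array"},"newtons":{"type":"number"}},"required":["deltas"]}

```bash
mkdir -p pics; ls; python3 - <<'E'
from bench import ctrl, optics
import cv2
s=ctrl.get_state(); print(s)
for n in ["scene","top"]:
    im=optics.get_image(n); cv2.imwrite(f"pics/{n}0.png",cv2.resize(im[...,::-1],(800,600),interpolation=cv2.INTER_CUBIC)); cv2.imwrite(f"pics/{n}0_raw.png",im[...,::-1])
    c=optics.get_calibration(n); print(n,c)
E
```

```text
pics
{'time': 0.0, 'joint_positions': array([-1.1438829 ,  0.32185134, -0.07010709,  1.45164548,  0.02261682,
        1.37077212, -0.05691502]), 'qd': array([-0.00044846, -0.00052531,  0.00066545,  0.00142431,  0.00072851,
       -0.0007713 ,  0.00123243]), 'joint_torque': array([ 6.15458430e-05, -4.91287315e+01, -4.03723642e-01, -3.12531531e+01,
       -6.38803001e-02,  4.33986972e-02,  1.63577861e-04]), 'position': array([0.26059638, 0.59489283, 0.22145809]), 'tool_rot': array([-6.43732057e-01, -3.07464141e+00,  2.93272168e-03]), 'ft_force': array([-0.85221244,  0.66718406, -0.0101606 ]), 'torque': array([-0.05527123, -0.04297368, -0.00936413]), 'grip_width': 1.00113505146834}
scene {'K': array([[377.2147481 ,   0.        , 259.66963658],
       [  0.        , 377.2147481 , 189.98655918],
       [  0.        ,   0.        ,   1.        ]]), 'R': array([[ 0.48547456,  0.87415042,  0.01324762],
       [ 0.68582106, -0.37139762, -0.62587002],
       [-0.54218441,  0.31292947, -0.77981486]]), 't': array([-0.30350272, -0.29633953,  1.28406025])}
top {'K': array([[466.18907168,   0.        , 253.11471141],
       [  0.        , 466.18907168, 188.88553244],
       [  0.        ,   0.        ,   1.        ]]), 'R': array([[-0.02651599, -0.99954605, -0.01430405],
       [-0.98926294,  0.02829506, -0.14338142],
       [ 0.14372107,  0.01034857, -0.98956413]]), 't': array([0.06507148, 0.53220075, 1.39381   ])}
```

View pics/scene0.png

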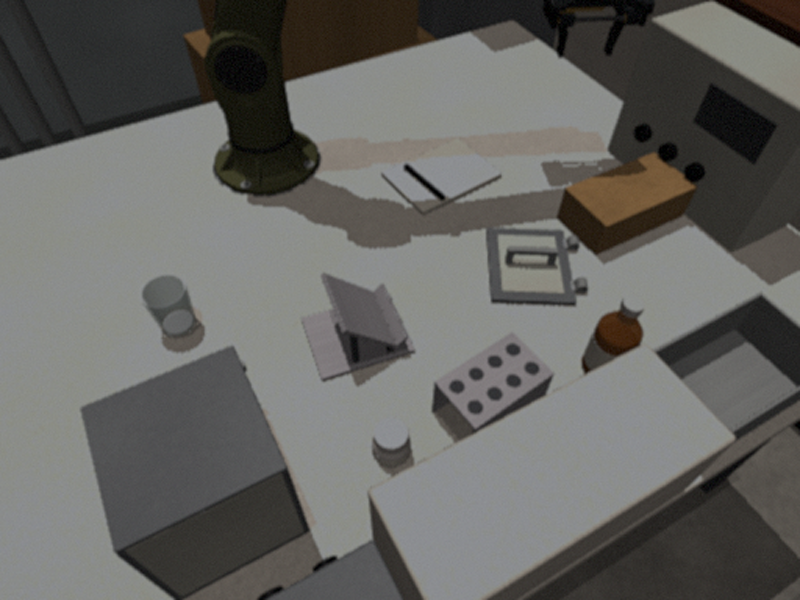

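View pics/top0.png

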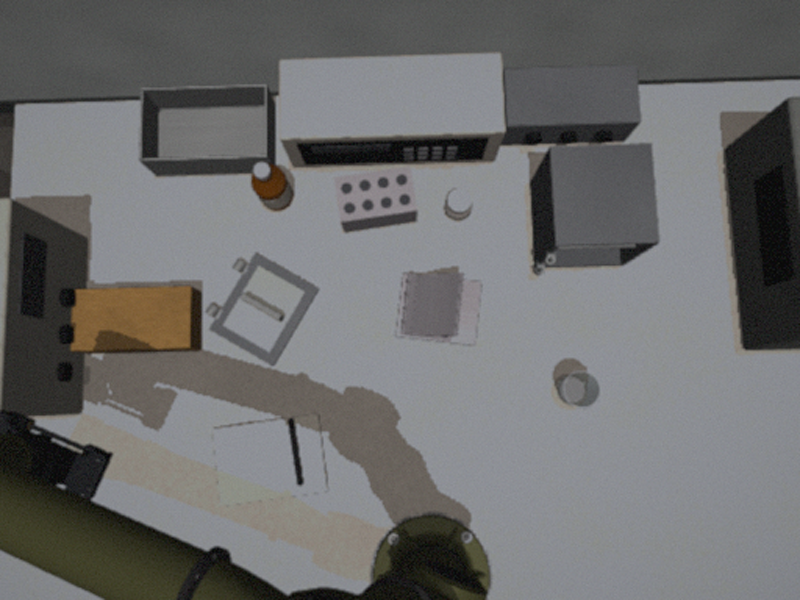

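```bash
python3 - <<'E'
import cv2
t=cv2.imread("pics/top0_raw.png"); s=cv2.imread("pics/scene0_raw.png")
def crop(im,u,v,w,h,n,k=8):
    c=cv2.resize(im[v:v+h,u:u+w],None,fx=k,fy=k,interpolation=cv2.INTER_CUBIC)
    c=cv2.convertScaleAbs(c,alpha=1.6)
    for i in range(0,w,10): cv2.line(c,(i*k,0),(i*k,8),(0,0,255),1); cv2.putText(c,str(u+i),(i*k,20),0,.4,(0,0,255),1)
    for i in range(0,h,10): cv2.line(c,(0,i*k),(8,i*k),(0,0,255),1); cv2.putText(c,str(v+i),(10,i*k+4),0,.4,(0,0,255),1)
    cv2.imwrite(n,c)
crop(t,125,155,85,75,"pics/c_tdoor.png",9)
crop(t,245,160,75,70,"pics/c_trest.png",8)
crop(t,325,85,100,75,"pics/c_tcab.png",8)
crop(s,185,165,85,80,"pics/c_srest.png",8)
crop(s,300,138,85,62,"pics/c_sdoor.png",9)
E
```

```text
(no output)
```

View pics/c_tdoor.png

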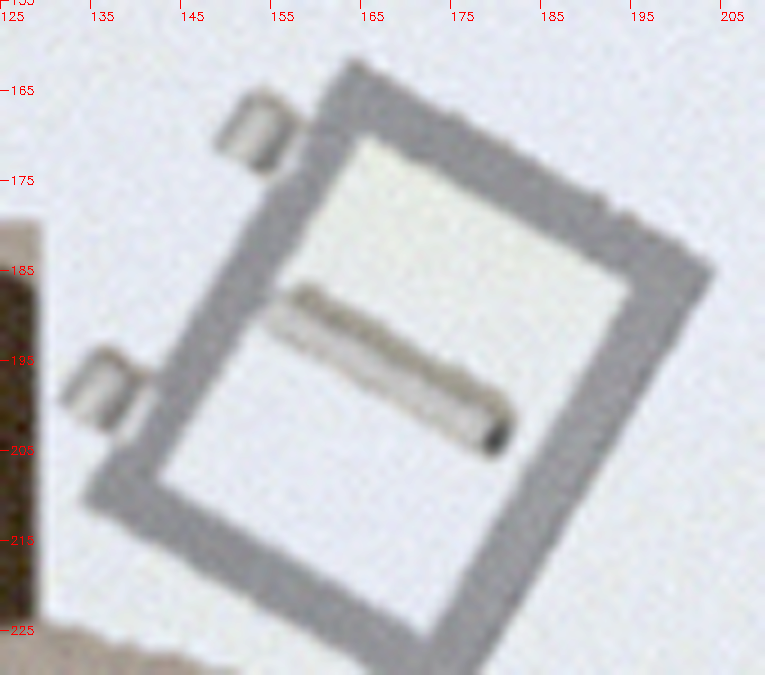

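View pics/c_trest.png

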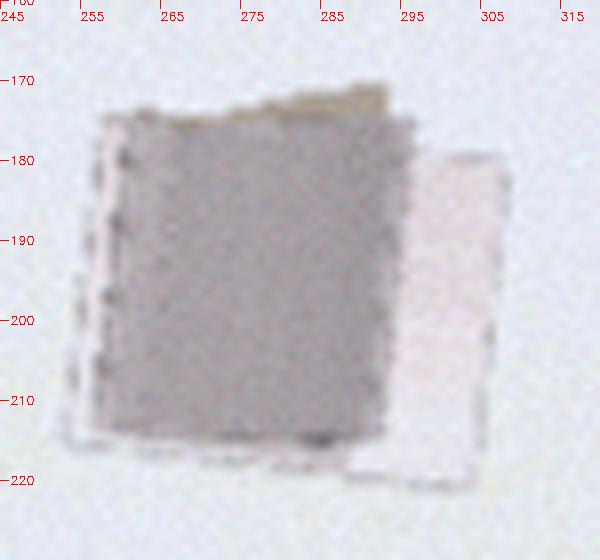

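View pics/c_tcab.png

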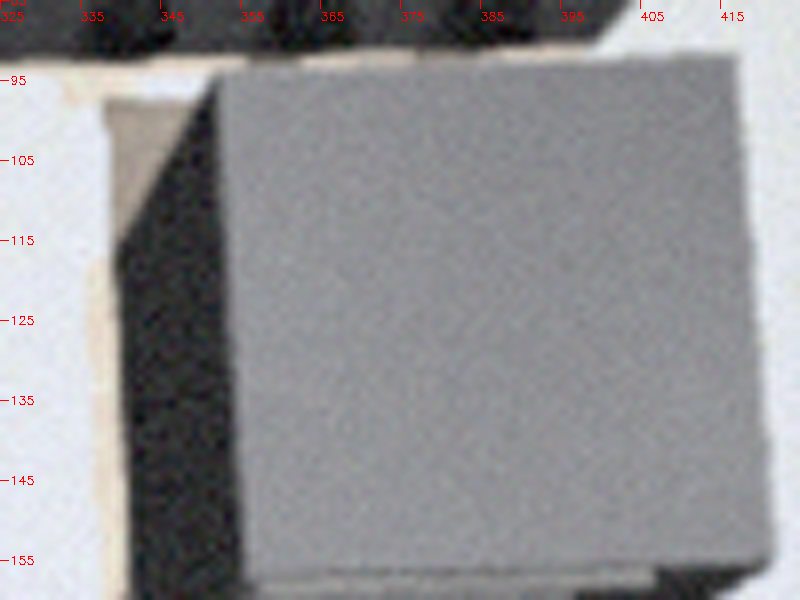

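View pics/c_srest.png

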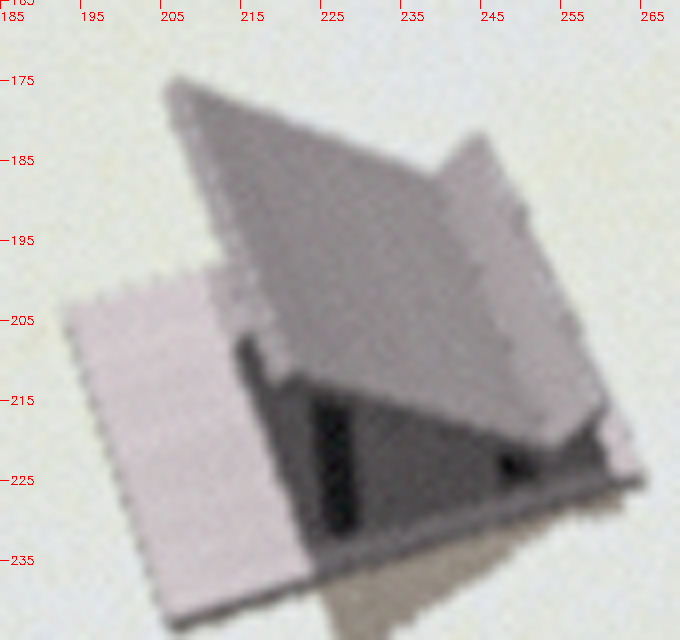

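View pics/c_sdoor.png

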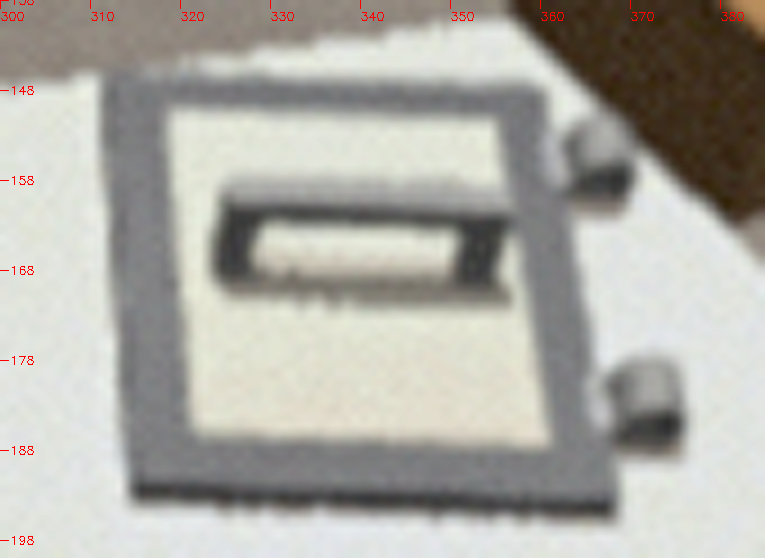

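```bash
cat > h.py <<'E'
import cv2, numpy as np
from bench import ctrl, optics
from scipy.optimize import least_squares
from scipy.spatial.transform import Rotation as Ro
def crop(im,u,v,w,h,n,k=8,a=1.6):
    c=cv2.resize(im[v:v+h,u:u+w],None,fx=k,fy=k,interpolation=cv2.INTER_CUBIC)
    c=cv2.convertScaleAbs(c,alpha=a)
    for i in range(0,w,10): cv2.line(c,(i*k,0),(i*k,8),(0,0,255),1); cv2.putText(c,str(u+i),(i*k,20),0,.4,(0,0,255),1)
    for i in range(0,h,10): cv2.line(c,(0,i*k),(8,i*k),(0,0,255),1); cv2.putText(c,str(v+i),(10,i*k+4),0,.4,(0,0,255),1)
    cv2.imwrite(n,c)
def proj(cal,X):
    c=cal["R"]@np.asarray(X).T+cal["t"][:,None]; p=cal["K"]@c; return (p[:2]/p[2]).T
def ray(cal,uv):
    d=cal["R"].T@np.linalg.solve(cal["K"],[uv[0],uv[1],1]); o=-cal["R"].T@cal["t"]; return o,d
def atz(cal,uv,z):
    o,d=ray(cal,uv); return o+d*(z-o[2])/d[2]
def snap(name,f):
    cal=optics.get_calibration(name); im=optics.get_image(name)[...,::-1].copy(); cv2.imwrite(f"pics/{f}_raw.png",im); cv2.imwrite(f"pics/{f}.png",cv2.resize(im,(800,600),interpolation=cv2.INTER_CUBIC))
    np.savez(f"pics/{f}.npz",**cal); return im,cal
def fitplanar(obs,x0,z0=0):
    # obs: list of (cal, pts Nx3, uv Nx2)
    def X(p,P): c,s=np.cos(p[2]),np.sin(p[2]); return np.asarray(P)@np.array([[c,s,0],[-s,c,0],[0,0,1]])+[p[0],p[1],z0]
    f=lambda p: np.concatenate([(proj(c,X(p,P))-uv).ravel() for c,P,uv in obs])
    r=least_squares(f,x0); return r.x,r.fun.reshape(-1,2)
E
python3 - <<'E'
from h import *
t=cv2.imread("pics/top0_raw.png"); s=cv2.imread("pics/scene0_raw.png")
crop(t,330,140,90,40,"pics/c2a.png",8)
crop(s,45,215,155,170,"pics/c2b.png",5)
c=optics.get_calibration("wrist"); print(c, -c["R"].T@c["t"]); 
st=ctrl.get_state(); R=Ro.from_rotvec(st["tool_rot"]).as_matrix(); print(R); print(R.T@(-c["R"].T@c["t"]-st["position"])); print(c["R"]@R)
E
```

```text
{'K': array([[330.59531268,   0.        , 257.51367062],
       [  0.        , 330.59531268, 191.02276366],
       [  0.        ,   0.        ,   1.        ]]), 'R': array([[ 0.40097717,  0.91608469, -0.00247891],
       [ 0.87468224, -0.38204786,  0.29827909],
       [ 0.27230184, -0.12177137, -0.95447548]]), 't': array([-0.64840301, -0.0363905 ,  0.39216822])} [0.1850368  0.62784402 0.38356213]
[[-9.15998230e-01  4.01181859e-01 -5.98953494e-04]
 [ 4.01182292e-01  9.15996765e-01 -1.64150708e-03]
 [-1.09903400e-04 -1.74390712e-03 -9.99998473e-01]]
[ 0.08241214 -0.00043323 -0.16199738]
[[ 2.22851136e-04  9.99999705e-01  7.34983091e-04]
 [-9.54510999e-01  4.31867861e-04 -2.98175394e-01]
 [-2.98175623e-01 -6.35100720e-04  9.54510814e-01]]
```

View pics/c2a.png

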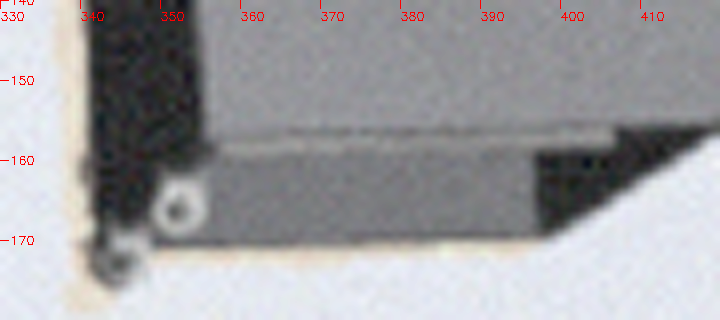

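View pics/c2b.png

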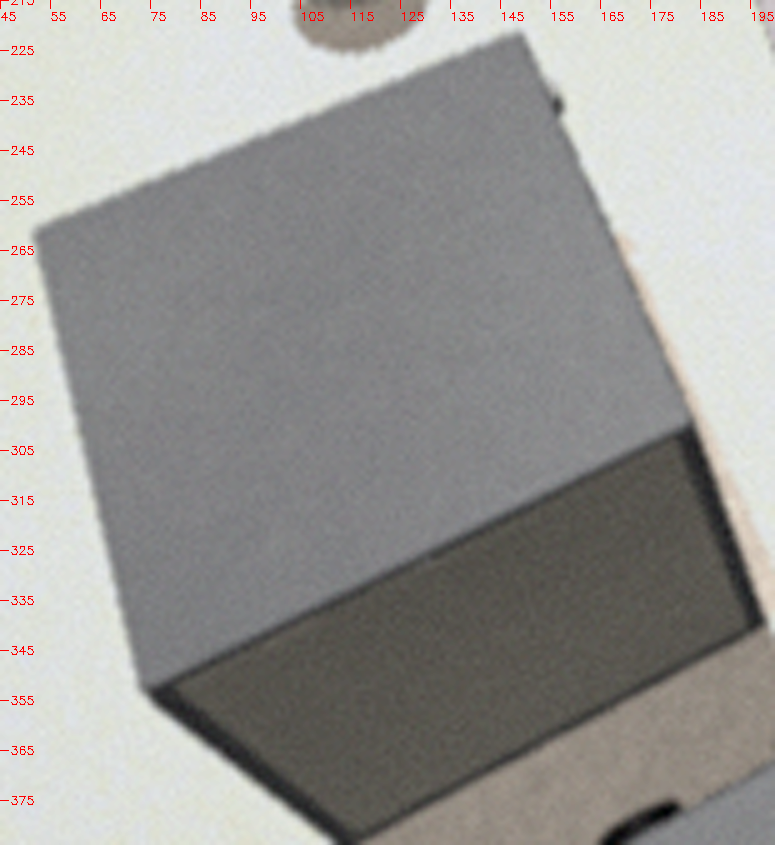

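```bash
python3 - <<'E'
from h import *
T=dict(np.load) if 0 else optics.get_calibration("top"); S=optics.get_calibration("scene")
np.set_printoptions(precision=4,suppress=True)
cb=np.array([[.09,.09,.215],[.09,-.09,.215],[-.09,-.09,.215],[-.09,.09,.215]])
tu=np.array([[351.8,93.9],[416.8,91.3],[421.4,154.6],[355,157.7]])
su=np.array([[182.6,299.6],[73.2,352.6],[52,261],[148.6,221.2]])
for nm,o in [("both",[(T,cb,tu),(S,cb,su)]),("top",[(T,cb,tu)]),("scene",[(S,cb,su)])]:
    p,r=fitplanar(o,[.7,-.3,0]); print(nm,p,np.abs(r).max(), np.round(r,1).tolist())
    c,s=np.cos(p[2]),np.sin(p[2]); pin=np.array([p[0]-.103*c-.088*s,p[1]-.103*s+.088*c]); print("pin",pin, proj(T,[[*pin,.166],[*pin,.15],[*pin,.061],[*pin,.045]]))
print("pin up from top", atz(T,[352,165.4],.166),"low",atz(T,[343.9,172],.05))
# rest: world
ft=np.array([[-.08,-.065,.0],[-.08,.065,.0],[.08,.065,0],[.08,-.065,0]])
# board corners: ledge foot point from seat
seat=np.array([.0136,0,.0936]); a=np.array([.7071,0,.7071]); n=np.array([-.7071,0,.7071]); y=np.array([0,1,0])
L=seat-a*.09; hi=L+a*.115; print("low edge",L,"high",hi, "ledge top",L+n*.022)
bd=np.array([hi+.06*y,hi-.06*y,L+n*.022+.06*y,L+n*.022-.06*y])
K=8
f=lambda a,u,v:np.array(a)/K+[u-.45,v-.45]
# rest +x ~ world -y ; rest +y ~ world +x.
# top crop (245,160): high edge: (+y) (413,118), (-y)(383,440)
tb=f([[413,118],[383,440]],245,160)
tf=f([[505,155],[475,488],[70,440]],245,160)  # (+x,+y),(+x,-y),(-x,-y)
sb=f([[290,375],[170,80],[605,405],[482,133]],185,165)
sf=f([[175,628],[68,308],[645,485]],185,165) # (+x,+y),(+x,-y),(-x,+y) 
for nm,o in [("top",[(T,bd[:2],tb),(T,ft[[2,3,0]]+[0,0,.004],tf)]),("sc",[(S,bd,sb),(S,ft[[2,3,1]]+[0,0,.004],sf)])]:
    p,r=fitplanar(o,[.5,0,-1.6]); print(nm,p,np.round(r,1).tolist())
# door
d=lambda a,u,v:np.array(a)/9+[u-.45,v-.45]
P=np.array([[.09,.075,.01],[.09,-.075,.01],[-.09,.075,.01],[-.09,-.075,.01]])
td=np.vstack([d([[355,62],[714,270],[85,497]],125,155),[[275*.64-.2,363*.64-.2]]])
sd=d([[547,85],[613,492],[102,75],[132,482]],300,138) 
for perm in [[0,1,2,3],[1,0,3,2]]:
  pass
p,r=fitplanar([(T,P,td)],[.5,.3,0]); print("door top",p,np.round(r,1).tolist())
print(proj(S,P@np.eye(3)))
c,s=np.cos(p[2]),np.sin(p[2]);Pw=P@np.array([[c,s,0],[-s,c,0],[0,0,1]])+[p[0],p[1],0];print(proj(S,Pw),sd)
E
```

```text
both [ 0.6787 -0.3182 -0.0024] 1.6489492310676823 [[-1.1, -1.1], [-0.8, -0.4], [-0.4, 0.1], [-0.7, -1.2], [0.8, -0.7], [-1.2, 0.9], [-1.6, -1.0], [-0.2, -1.2]]
pin [ 0.5759 -0.23  ] [[351.7952 164.7309]
 [350.6972 165.8261]
 [345.0383 171.4702]
 [344.095  172.4111]]
top [ 0.6769 -0.3201  0.0027] 0.612874711325162 [[-0.5, -0.3], [-0.2, 0.1], [0.5, 0.6], [0.2, -0.4]]
pin [ 0.5737 -0.2324] [[352.6998 165.5007]
 [351.5907 166.5869]
 [345.8748 172.185 ]
 [344.9219 173.1183]]
scene [ 0.6797 -0.3175 -0.005 ] 1.3391607994337562 [[1.3, -0.2], [-0.8, 1.2], [-1.0, -0.9], [0.5, -1.0]]
pin [ 0.5772 -0.229 ] [[351.4105 164.3085]
 [350.3172 165.4086]
 [344.6828 171.0779]
 [343.7435 172.0231]]
pin up from top [ 0.574  -0.2304  0.166 ] low [ 0.5764 -0.2285  0.05  ]
low edge [-0.05  0.    0.03] high [0.0313 0.     0.1113] ledge top [-0.0656  0.      0.0455]
top [ 0.5099 -0.0365 -1.7083] [[-0.6, -0.8], [-1.0, -0.3], [0.8, 0.7], [0.7, 0.0], [0.2, 0.4]]
sc [ 0.5114 -0.031  -1.7193] [[0.2, -0.3], [1.1, -0.4], [-0.2, 0.4], [-0.5, -0.1], [-0.8, 0.2], [-0.4, 0.7], [0.5, -0.4]]
door top [ 0.5206  0.3137 -0.5419] [[-0.2, -0.8], [0.7, -0.9], [0.1, 0.1], [-0.6, 1.5]]
[[201.1346 108.9523]
 [157.7715 123.247 ]
 [180.9271  80.2855]
 [140.0866  92.4746]]
[[367.3362 193.908 ]
 [312.6137 191.9627]
 [358.8323 147.4259]
 [309.4868 145.7412]] [[360.3278 146.9944]
 [367.6611 192.2167]
 [310.8833 145.8833]
 [314.2167 191.1056]]
```

```bash
cat >> h.py <<'E'
np.set_printoptions(precision=4,suppress=True)
def delta(p,R,st=None):
    st=st or ctrl.get_state(); R0=Ro.from_rotvec(st["tool_rot"]).as_matrix()
    return np.degrees(Ro.from_matrix(R0.T@R).as_rotvec()), 1000*R0.T@(np.asarray(p)-st["position"])
def show(p,R):
    st=ctrl.get_state(); a,b=delta(p,R,st); print("t",st["time"],"d",np.round(a,1).tolist(),np.round(b,1).tolist())
def Rz(a): return Ro.from_euler('z',a).as_matrix()
DOOR0=np.array([.5206,.3137,0]); YAW=-.5419
REST=np.array([.5107,-.0335,0]); RYAW=-1.714
PIN=np.array([.5750,-.2305]); 
def doorR_rest(): 
    a=np.sqrt(.5); return Rz(RYAW)@np.array([[a,0,-a],[0,1,0],[a,0,a]])
# tool for handle grasp: tool x=door y, y=door x, z=-door z
TH=np.array([[0,1,0],[1,0,0],[0,0,-1.]])
# tool for top grasp: tool z=-door x, x=door y, y=-door z
TT=np.array([[0,0,-1],[1,0,0],[0,-1,0.]])
E
python3 - <<'E'
from h import *
D=Rz(YAW); show(DOOR0+D@[0,0,.17],D@TH)
E
```

```text
t 0.1 d [-0.1, 0.1, 97.4] [-351.0, -153.2, 51.9]
```

Emit:
{"fn": "step_arm", "kwargs": {
  "deltas": [
    [0,0,6,-30,-15,5,87],
    [0,0,16,-90,-40,15,87],
    [0,0,26,-150,-65,25,87],
    [0,0,36,-210,-90,30,87],
    [0,0,46,-260,-115,40,87],
    [0,0,56,-305,-135,45,87],
    [0,0,66,-335,-147,50,87],
    [0,0,76,-351,-153,52,87]
  ]
}}

```text
time: 1.1
position: [0.5222, 0.3116, 0.1698]
tool_rot: [2.409, 2.015, -0.002]
ft_force: [0.3, 1.1, -0.4]
grip_width: 1.0
```

```bash
python3 - <<'E'
from h import *
D=Rz(YAW); show(DOOR0+D@[0,0,.17],D@TH);print(ctrl.get_state())
E
```

```text
t 1.1 d [0.0, 0.1, 20.9] [1.8, -2.0, -0.2]
{'time': 1.1, 'joint_positions': array([-0.8249,  0.2655,  0.2887,  1.6405, -0.0778,  1.2482, -0.6987]), 'qd': array([ 0.0142,  0.0881,  0.2124, -0.0601, -0.0992, -0.0094, -1.1074]), 'joint_torque': array([  0.8907, -43.9818,   2.8614, -29.9402,   0.1983,  -0.0202,
         1.2303]), 'position': array([0.5222, 0.3116, 0.1698]), 'tool_rot': array([ 2.4092,  2.015 , -0.0021]), 'ft_force': array([ 0.3256,  1.11  , -0.3523]), 'torque': array([-0.0219,  0.0868, -0.0019]), 'grip_width': 0.999716184811732}
```

Emit:
{"fn": "step_arm", "kwargs": {
  "deltas": [
    [0,0,8,1,-1,0,87],
    [0,0,16,2,-2,0,87],
    [0,0,20,2,-2,0,87],
    [0,0,21,2,-2,0,87],
    [0,0,21,2,-2,0,87],
    [0,0,21,2,-2,0,87],
    [0,0,21,2,-2,0,87],
    [0,0,21,2,-2,0,87]
  ]
}}

```text
time: 2.1
position: [0.5193, 0.3168, 0.1706]
tool_rot: [-2.729, -1.556, -0.0]
ft_force: [0.8, 0.2, -0.3]
grip_width: 1.001
```

```bash
python3 - <<'E'
from h import *
D=Rz(YAW); show(DOOR0+D@[0,0,.17],D@TH);
im,c=snap("wrist","w1")
P=np.array([[.09,.075,.01],[.09,-.075,.01],[-.09,.075,.01],[-.09,-.075,.01],[0,0,.048]])
print(proj(c,P@D.T+DOOR0))
E
```

```text
t 2.1 d [-0.0, -0.0, 0.4] [-2.0, 2.7, 0.6]
[[356.7212  98.0304]
 [343.173  242.8341]
 [165.0831  96.5797]
 [175.7561 241.6889]
 [260.4777 185.3561]]
```

View pics/w1.png

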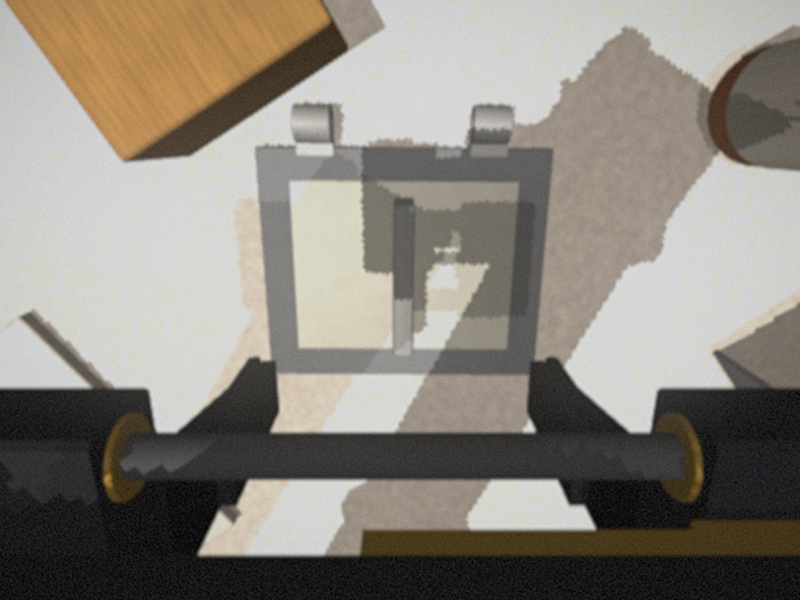

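```bash
python3 - <<'E'
from h import *
im=cv2.imread("pics/w1_raw.png"); c=np.load("pics/w1.npz")
P=np.array([[.09,.075,.01],[-.09,.075,.01],[.09,-.075,.01],[-.09,-.075,.01]])
uv=np.array([[553,148],[255,147],[535,375],[273,372]])*.64-.2
p,r=fitplanar([(c,P,uv)],[*DOOR0[:2],YAW]); print(p,r)
D=Rz(p[2]); d0=np.array([p[0],p[1],0]); print(proj(c,np.array([[0,-.045,.048],[0,.045,.048],[-.065,.088,.011]])@D.T+d0)/.64)
show(d0+D@[0,0,.023],D@TH)
E
```

```text
[ 0.5206  0.3174 -0.5382] [[ 1.0603 -0.4254]
 [-0.4603 -0.5035]
 [-0.2456  0.0335]
 [-0.4416  1.3676]]
[[403.4317 356.5719]
 [404.1222 204.9826]
 [294.0794 123.1094]]
t 2.15 d [0.0, -0.0, 0.2] [1.2, 0.8, 147.6]
```

Emit:
{"fn": "step_arm", "kwargs": {
  "deltas": [
    [0,0,0,1,1,20,87],
    [0,0,0,1,1,55,87],
    [0,0,0,1,1,90,87],
    [0,0,0,1,1,120,87],
    [0,0,0,1,1,138,87],
    [0,0,0,1,1,146,87],
    [0,0,0,1,1,147,87],
    [0,0,0,1,1,147,60]
  ],
  "newtons": 40
}}

```text
time: 3.15
position: [0.5215, 0.3176, 0.0246]
tool_rot: [-2.729, -1.555, -0.003]
ft_force: [-1.0, -0.4, 0.8]
grip_width: 0.947
```

Emit:
{"fn": "step_arm", "kwargs": {
  "deltas": [
    [0,0,0,0,0,0,0],
    [0,0,0,0,0,0,0],
    [0,0,0,0,0,0,0],
    [0,0,0,0,0,0,0],
    [0,0,0,0,0,0,0],
    [0,0,0,0,0,0,0],
    [0,0,0,0,0,0,0],
    [0,0,0,0,0,-4,0]
  ],
  "newtons": 40
}}

```text
time: 4.15
position: [0.5197, 0.3167, 0.0267]
tool_rot: [2.729, 1.555, -0.003]
ft_force: [0.3, -0.3, -5.0]
grip_width: 0.135
```

```bash
python3 - <<'E'
from h import *
print(ctrl.get_state())
E
```

```text
{'time': 4.15, 'joint_positions': array([-0.8435,  0.4106,  0.3067,  1.7696, -0.1449,  0.9857, -1.015 ]), 'qd': array([-0.0091, -0.0399,  0.0095, -0.0175,  0.0195,  0.0622, -0.0124]), 'joint_torque': array([  0.0897, -49.9793,   4.4775, -28.5965,  -0.0952,  -0.1793,
         0.0194]), 'position': array([0.5197, 0.3167, 0.0267]), 'tool_rot': array([ 2.7293,  1.5554, -0.0035]), 'ft_force': array([ 0.2786, -0.2618, -5.0316]), 'torque': array([-0.1852,  0.1124,  0.0495]), 'grip_width': 0.13459425797140234}
```

```bash
cat >> h.py <<'E'
SEAT=REST+Rz(RYAW)@[.0136,0,.0936]
E
python3 - <<'E'
from h import *
D=doorR_rest()
fin=SEAT+D@[0,0,.023]; pre=SEAT+D@[.02,0,.023+.10]; print(fin,pre)
st=ctrl.get_state(); show(pre,D@TH); R0=Ro.from_rotvec(st["tool_rot"]).as_matrix()
d1=R0.T@(pre-[0,0,0]-st["position"]); print(np.degrees(Ro.from_matrix(R0.T@D@TH).magnitude()))
print("rack/bottle/beaker/jar", [atz(optics.get_calibration("top"),np.array(q)*.64,z) for q,z in [((375,195),.089),((262,175),.17),((576,385),.09),((458,203),.06)]])
E
```

```text
[ 0.5111 -0.0309  0.1099] [0.5192 0.0251 0.1947]
t 4.15 d [-39.5, -26.3, 63.9] [-251.5, 147.9, -167.7]
79.65744901474145
rack/bottle/beaker/jar [array([0.7235, 0.0843, 0.089 ]), array([0.7442, 0.2878, 0.17  ]), array([ 0.3483, -0.2806,  0.09  ]), array([ 0.7106, -0.0779,  0.06  ])]
```

Emit:
{"fn": "step_arm", "kwargs": {
  "deltas": [
    [0,0,0,0,0,-25,0],
    [-2,-1.3,3.2,-10,5,-60,0],
    [-5,-3.3,8,-28,16,-100,0],
    [-9,-6,14.4,-52,30,-135,0],
    [-13,-8.7,21,-78,46,-155,0],
    [-17,-11.3,27.5,-106,62,-168,0],
    [-21,-14,34,-132,78,-172,0],
    [-24,-16,39,-152,90,-172,0]
  ]
}}

```text
time: 5.15
position: [0.5201, 0.14, 0.1993]
tool_rot: [2.611, 0.445, -0.047]
ft_force: [0.1, 0.7, -6.1]
grip_width: 0.133
```

```bash
python3 - <<'E'
from h import *
D=doorR_rest()
pre=SEAT+D@[.02,0,.023+.10]
show(pre,D@TH); print(ctrl.get_state())
E
```

```text
t 5.15 d [-15.6, -10.3, 24.7] [-35.1, 92.7, 58.2]
{'time': 5.15, 'joint_positions': array([-1.0387,  0.2586,  0.5117,  1.7041,  0.3233,  1.4341, -1.8419]), 'qd': array([-0.0384,  0.1413,  0.1558,  0.0436,  0.2654,  0.1755, -0.6565]), 'joint_torque': array([  0.1988, -40.7869,   4.7071, -31.0019,   2.6268,   1.3924,
         0.5732]), 'position': array([0.5201, 0.14  , 0.1993]), 'tool_rot': array([ 2.6108,  0.4447, -0.0472]), 'ft_force': array([ 0.1393,  0.7339, -6.0554]), 'torque': array([1.0784, 0.2846, 0.0454]), 'grip_width': 0.1331746680938025}
```

Emit:
{"fn": "step_arm", "kwargs": {
  "deltas": [
    [-3,-2,4.7,-7,18,11,0],
    [-6,-4,9.5,-14,36,22,0],
    [-9,-6,14.3,-20,54,33,0],
    [-12,-8,19,-27,71,44,0],
    [-14.5,-9.6,23,-33,86,54,0],
    [-15.6,-10.3,24.7,-35,92,58,0],
    [-15.6,-10.3,24.7,-35,92,58,0],
    [-15.6,-10.3,24.7,-35,92,58,0]
  ]
}}

```text
time: 6.15
position: [0.5201, 0.0273, 0.1947]
tool_rot: [2.354, -0.162, -0.069]
ft_force: [-0.7, 0.5, -4.5]
grip_width: 0.133
```

```bash
python3 - <<'E'
from h import *
D=doorR_rest()
pre=SEAT+D@[.02,0,.023+.10]
show(pre,D@TH); print(ctrl.get_state()["joint_positions"])
snap("scene","s2"); _,c=snap("wrist","w2"); snap("top","t2")
P=np.array([[L[0]*.06+0,0,0] for L in []])
E
```

```text
t 6.15 d [-0.1, -0.1, 0.3] [-0.6, 1.7, 1.6]
[-1.0177  0.4161  0.6282  1.6938  0.4208  1.5385 -2.1961]
```

View pics/s2.png

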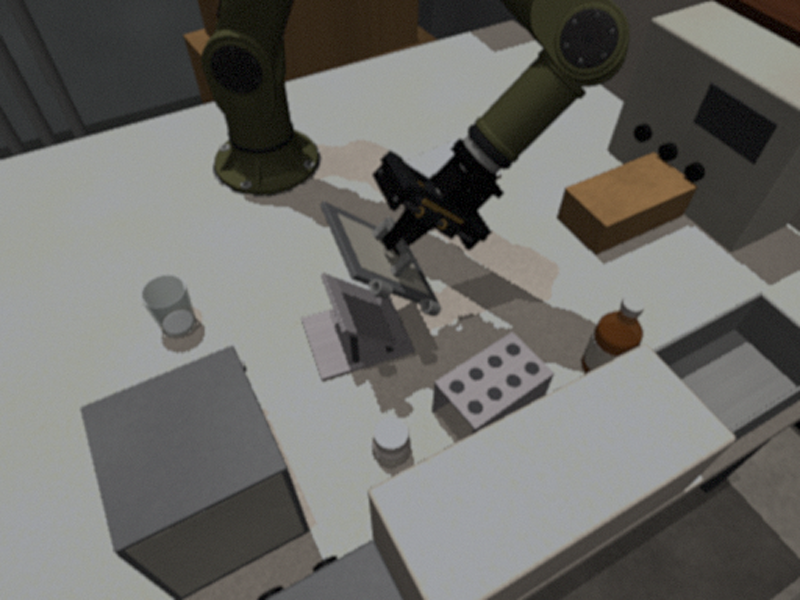

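View pics/w2.png

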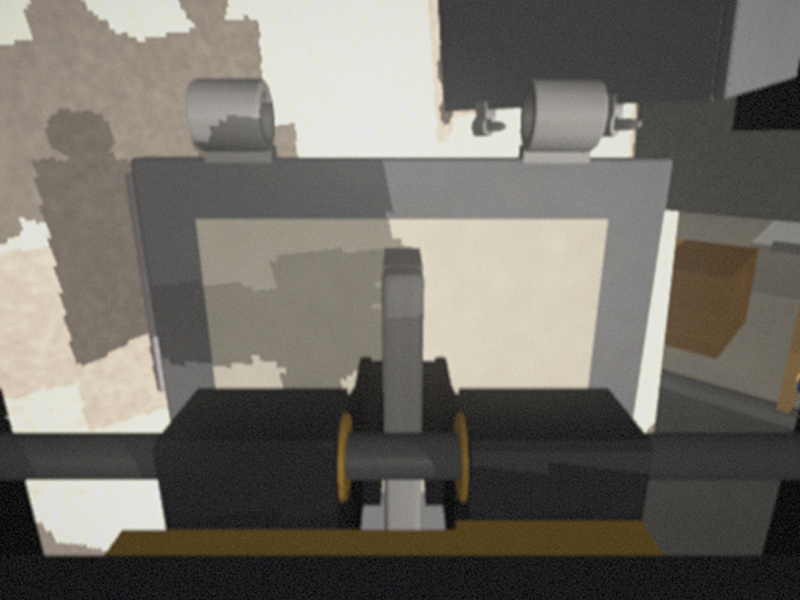

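View pics/t2.png

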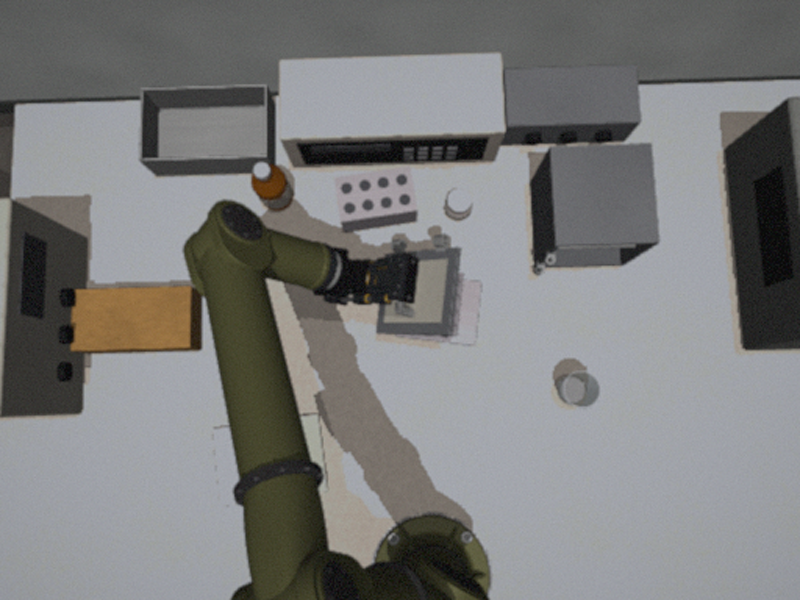

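Emit:
{"fn": "step_arm", "kwargs": {
  "deltas": [
    [0,0,0,0,1,10,0],
    [0,0,0,0,1,28,0],
    [0,0,0,0,1,46,0],
    [0,0,0,0,1,62,0],
    [0,0,0,0,1,77,0],
    [0,0,0,0,1,88,0],
    [0,0,0,0,1,94,0],
    [0,0,0,0,1,96,0]
  ]
}}

```text
time: 7.3
position: [0.5104, -0.0416, 0.1275]
tool_rot: [2.352, -0.164, -0.07]
ft_force: [1.0, -0.0, -4.1]
grip_width: 0.135
```

```bash
python3 - <<'E'
from h import *
D=doorR_rest()
show(SEAT+D@[0,0,.023],D@TH); s=ctrl.get_state(); print(s["ft_force"],s["torque"],D.T@s["ft_force"])
im,c=snap("scene","s3");crop(im,180,100,130,140,"pics/s3c.png",5)
E
```

```text
t 7.3 d [-0.0, -0.1, 0.2] [-0.8, -20.1, 4.8]
[ 0.9599 -0.0028 -4.1143] [ 1.6014 -0.0494  0.0054] [-3.0041  0.9504 -2.8143]
```

View pics/s3c.png

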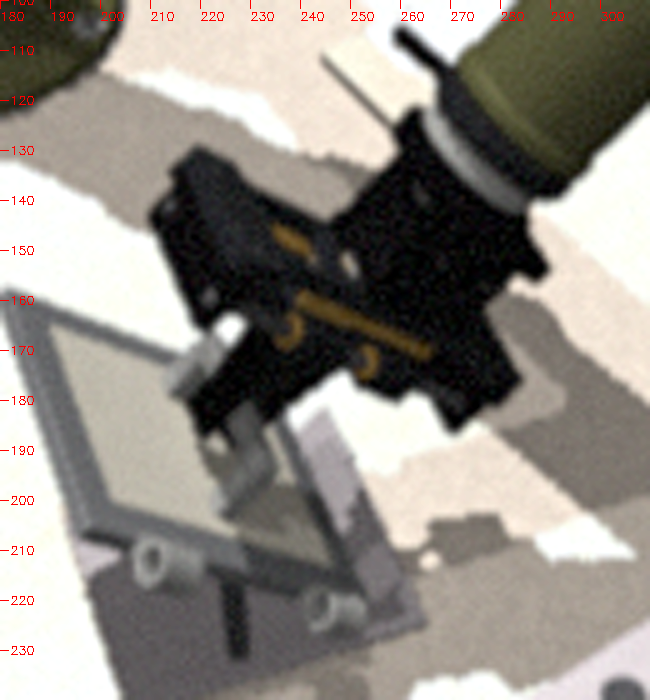

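Emit:
{"fn": "step_arm", "kwargs": {
  "deltas": [
    [0,0,0,0,-3,1,0],
    [0,0,0,0,-7,2,0],
    [0,0,0,0,-11,2,0],
    [0,0,0,0,-15,3,0],
    [0,0,0,0,-18,3,0],
    [0,0,0,0,-18,3,0],
    [0,0,0,0,-18,3,0],
    [0,0,0,0,-18,3,0]
  ]
}}

```text
time: 8.35
position: [0.5119, -0.0309, 0.1128]
tool_rot: [2.352, -0.164, -0.069]
ft_force: [0.5, 1.6, -3.6]
grip_width: 0.132
```

```bash
python3 - <<'E'
from h import *
D=doorR_rest()
show(SEAT+D@[0,0,.023],D@TH); s=ctrl.get_state(); print(s["ft_force"],s["torque"],D.T@s["ft_force"])
E
```

```text
t 8.35 d [-0.0, -0.1, 0.2] [-0.8, -2.0, 2.1]
[ 0.4846  1.6304 -3.5831] [ 1.6718 -0.084  -0.0295] [-3.7236  0.247  -1.3437]
```

Emit:
{"fn": "step_arm", "kwargs": {
  "deltas": [
    [0,0,0,0,-0.5,0.5,0],
    [0,0,0,0,-1,1,0],
    [0,0,0,0,-1.5,1.5,0],
    [0,0,0,0,-2,2,0],
    [0,0,0,0,-2.5,2,0],
    [0,0,0,0,-3,2,0],
    [0,0,0,0,-3,2,0],
    [0,0,0,0,-3,2,0]
  ]
}}

```text
time: 9.35
position: [0.5126, -0.0303, 0.1117]
tool_rot: [2.35, -0.164, -0.068]
ft_force: [-2.7, 5.0, 11.4]
grip_width: 0.13
```

```bash
python3 - <<'E'
from h import *
D=doorR_rest()
show(SEAT+D@[0,0,.023],D@TH); s=ctrl.get_state(); print(s["ft_force"],s["torque"],D.T@s["ft_force"])
im,c=snap("scene","s4");crop(im,180,100,130,140,"pics/s4c.png",5)
E
```

```text
t 9.35 d [0.1, -0.1, 0.1] [-1.5, -0.7, 1.9]
[-2.6938  5.0439 11.4145] [ 0.1032  0.7734 -0.5012] [ 4.8131 -3.386  11.3295]
```

View pics/s4c.png

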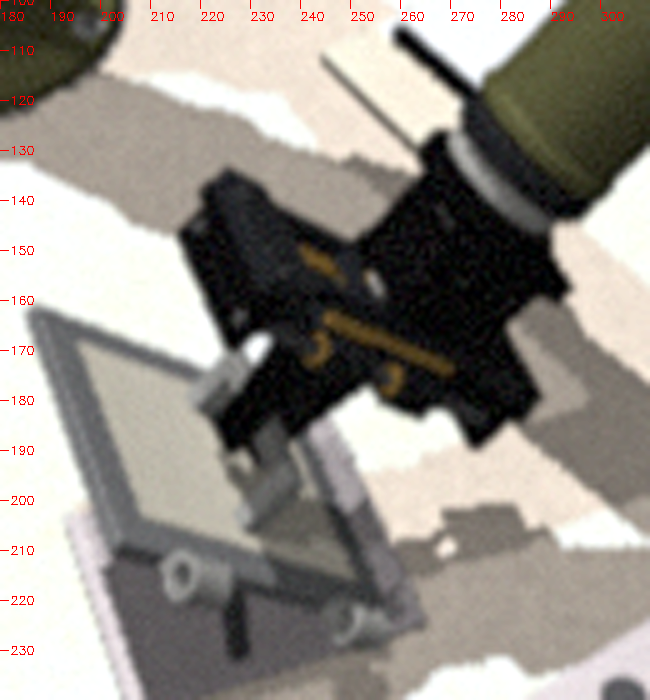

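Emit:
{"fn": "step_arm", "kwargs": {
  "deltas": [
    [0,0,0,0,0,0,30],
    [0,0,0,0,0,0,60],
    [0,0,0,0,0,0,60],
    [0,0,0,0,0,0,60],
    [0,0,0,0,0,-8,60],
    [0,0,0,0,0,-25,60],
    [0,0,0,0,0,-50,60],
    [0,0,0,0,0,-80,60]
  ]
}}

```text
time: 10.4
position: [0.52, 0.0269, 0.167]
tool_rot: [2.352, -0.164, -0.069]
ft_force: [0.0, -0.2, 0.3]
grip_width: 0.686
```

```bash
python3 - <<'E'
from h import *
D=doorR_rest()
s=ctrl.get_state(); print(s["ft_force"],s["joint_positions"])
im,c=snap("wrist","w5"); im,c=snap("scene","s5");crop(im,180,140,100,105,"pics/s5c.png",6)
# pregrasp pose for top edge: tool tip beyond the top edge by 60mm
show(SEAT+D@[.09+.10,0,.005],D@TT)
E
```

```text
[ 0.023  -0.1964  0.291 ] [-1.0094  0.4484  0.6199  1.7158  0.4066  1.4932 -2.2163]
t 10.5 d [89.7, -0.2, 0.5] [-3.8, 193.0, 101.5]
```

View pics/s5c.png

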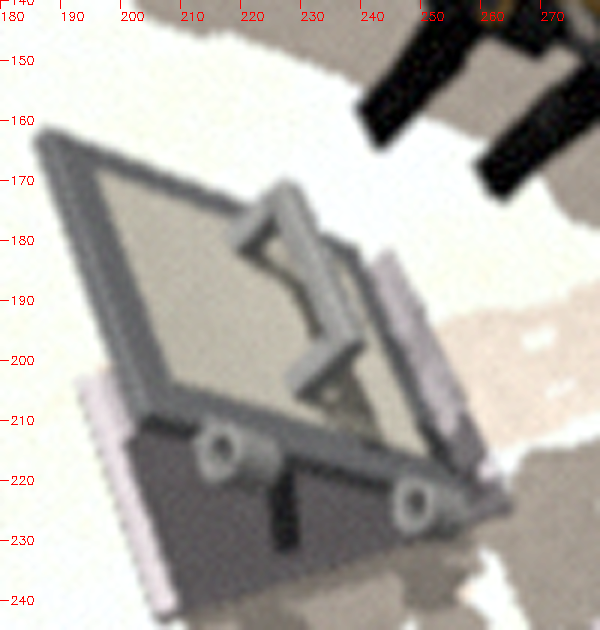

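View pics/w5.png

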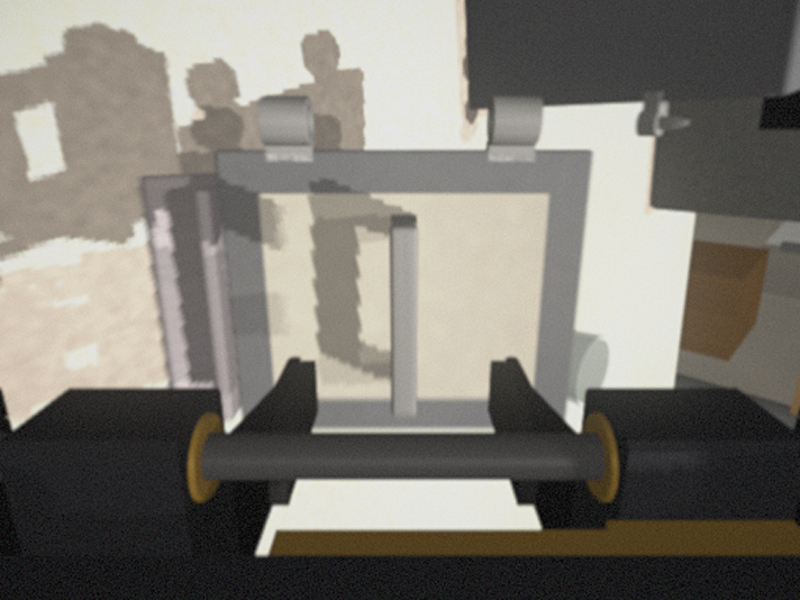

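```bash
python3 - <<'E'
from h import *
c=np.load("pics/w5.npz")
P=np.array([[-.09,.075,.01],[.09,.075,.01],[0,.045,.048],[0,-.045,.048]])
uv=np.array([[217,151.5],[591,151.5],[404,214],[404,416]])*.64-.2
D=doorR_rest()
def f(p): 
    R=D@Ro.from_rotvec(p[3:]).as_matrix(); r=(proj(c,P@R.T+SEAT+p[:3])-uv).ravel()
    return np.r_[r, p[:3]/.005, np.degrees(p[3:])/2]
r=least_squares(f,np.zeros(6)); print(r.x, "in door frame",D.T@r.x[:3],np.degrees(r.x[3:])); print(r.fun[:8].reshape(-1,2), f(np.zeros(6))[:8].reshape(-1,2))
E
```

```text
[ 0.0019  0.0031  0.0034 -0.1004 -0.0008  0.004 ] in door frame [0.     0.0014 0.0048] [-5.7553 -0.0462  0.2272]
[[ 0.3766 -0.8209]
 [-0.3832 -0.8275]
 [ 0.037   1.6383]
 [-0.0345 -0.2147]] [[-0.3375  1.5854]
 [ 0.9146  2.5744]
 [ 0.2945 10.6572]
 [-0.3064  1.2347]]
```

```bash
cat >> h.py <<'E'
DOORP=SEAT+doorR_rest()@[0,.0015,0]
E
python3 - <<'E'
from h import *
D=doorR_rest(); M=D@TH@Ro.from_euler('x',45,degrees=True).as_matrix()
print(M); show([.51,-.06,.30],M); show(DOORP+D@[.09+.06,0,.005],D@TT);print(DOORP+D@[.15,0,.005])
E
```

```text
[[ 0.9898 -0.1427  0.    ]
 [-0.1427 -0.9898  0.    ]
 [ 0.     -0.     -1.    ]]
t 10.5 d [44.7, -0.3, 0.4] [0.5, 157.4, -30.2]
t 10.5 d [89.7, -0.2, 0.5] [-2.1, 153.0, 101.7]
[ 0.4956 -0.1487  0.2032]
```

Emit:
{"fn": "step_arm", "kwargs": {
  "deltas": [
    [0,0,0,0,10,-20,60],
    [4,0,0,0,35,-40,60],
    [10,0,0,0,60,-50,60],
    [17,0,0,0,85,-50,60],
    [24,0,0,0,107,-46,60],
    [31,0,0,0,127,-40,60],
    [38,0,0,0,145,-35,60],
    [45,0,0,0,157,-30,60]
  ]
}}

```text
time: 11.5
position: [0.5072, -0.0647, 0.2988]
tool_rot: [-3.129, 0.221, -0.001]
ft_force: [-0.5, -0.1, -0.4]
grip_width: 0.691
```

```bash
python3 - <<'E'
from h import *
D=doorR_rest()
show(DOORP+D@[.09+.06,0,.005],D@TT);s=ctrl.get_state();print(s["joint_positions"],s["position"])
snap("wrist","w6")
E
```

```text
t 11.5 d [44.7, 0.0, 0.1] [0.3, 85.3, 95.1]
[-0.7592 -0.0383  0.825   1.6929  0.023   1.474  -1.6486] [ 0.5072 -0.0647  0.2988]
```

View pics/w6.png

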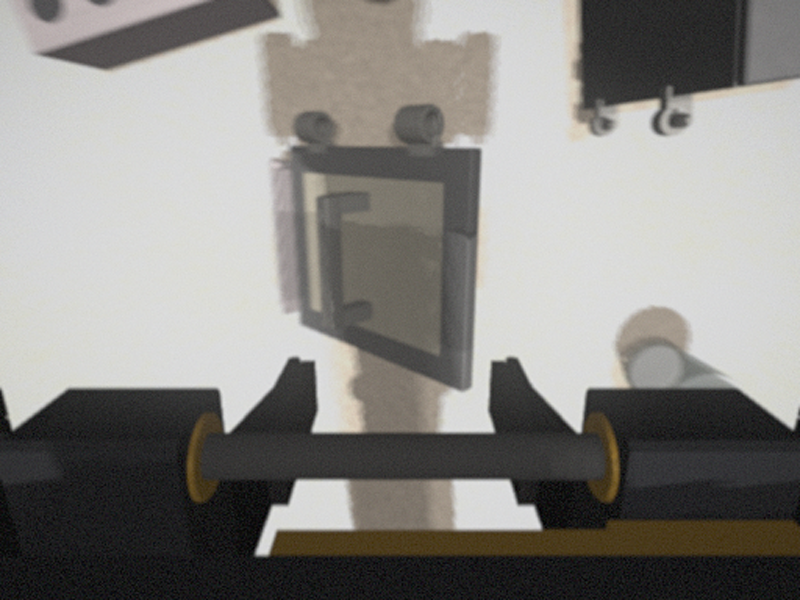

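Emit:
{"fn": "step_arm", "kwargs": {
  "deltas": [
    [5,0,0,0,15,5,60],
    [11,0,0,0,30,15,60],
    [17,0,0,0,45,30,60],
    [23,0,0,0,58,45,60],
    [30,0,0,0,70,60,60],
    [37,0,0,0,79,77,60],
    [43,0,0,0,84,91,60],
    [44.7,0,0,0,85,95,60]
  ]
}}

```text
time: 12.55
position: [0.494, -0.1487, 0.2003]
tool_rot: [-2.355, 0.173, -0.061]
ft_force: [0.2, 0.3, -0.9]
grip_width: 0.689
```

```bash
python3 - <<'E'
from h import *
D=doorR_rest()
show(DOORP+D@[.09+.06,0,.005],D@TT);s=ctrl.get_state();print(s["joint_positions"],s["position"])
im,c=snap("wrist","w7"); im,cs=snap("scene","s7");crop(im,130,80,150,150,"pics/s7c.png",5)
P=np.array([[.09,.075,0],[.09,-.075,0],[.09,-.075,.01],[.09,.075,.01],[-.09,.075,.01]])
print(proj(c,P@D.T+DOORP)/.64)
E
```

```text
t 12.55 d [0.3, 0.3, -0.3] [1.6, -2.2, -1.9]
[-0.0774  0.4866  0.9711  1.7279 -0.9104  1.7874 -0.6501] [ 0.494  -0.1487  0.2003]
[[406.2074 150.3862]
 [407.33   463.4647]
 [387.2558 463.6304]
 [381.8043 150.5422]
 [389.7583 142.9099]]
```

View pics/w7.png

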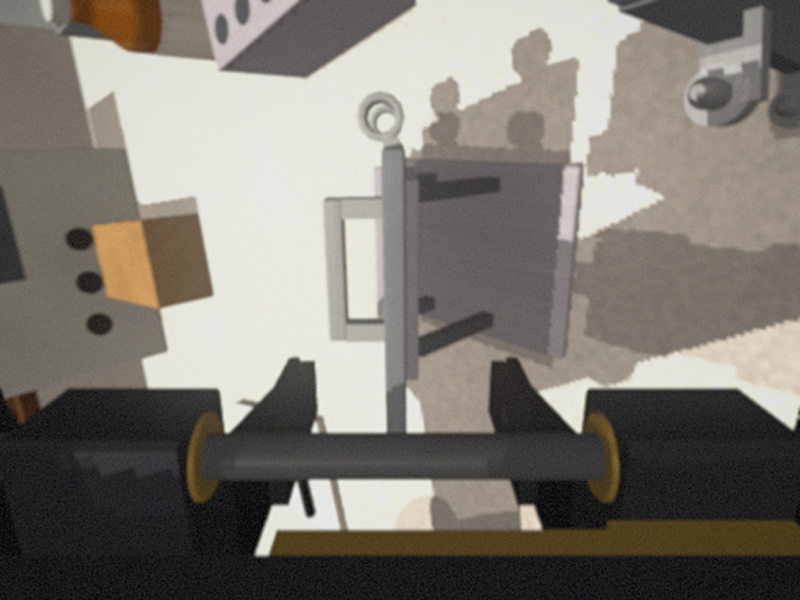

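View pics/s7c.png

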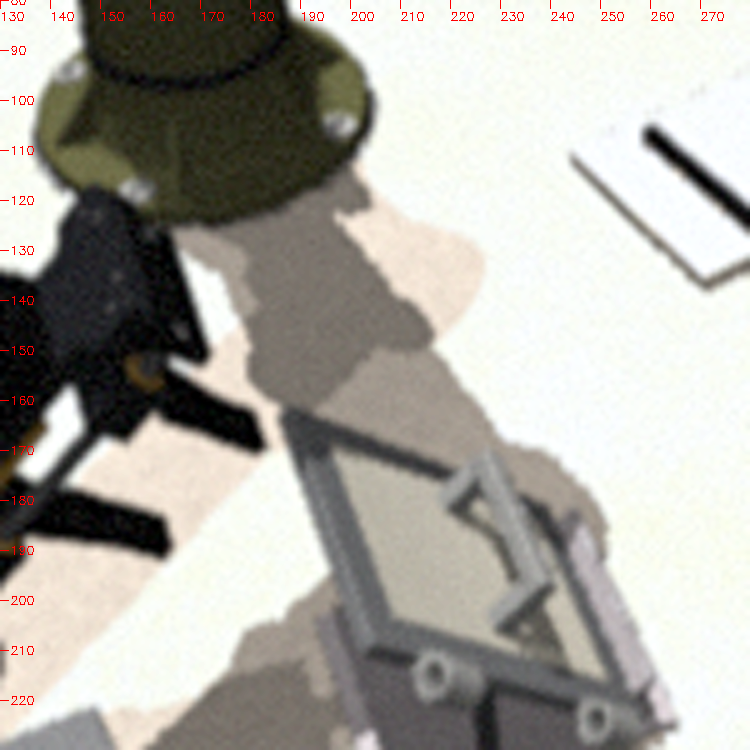

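Emit:
{"fn": "step_arm", "kwargs": {
  "deltas": [
    [0,0,0,1.5,-2,5,60],
    [0,0,0,1.5,-2,20,60],
    [0,0,0,1.5,-2,38,60],
    [0,0,0,1.5,-2,56,60],
    [0,0,0,1.5,-2,72,60],
    [0,0,0,1.5,-2,85,60],
    [0,0,0,1.5,-2,92,60],
    [0,0,0,1.5,-2,93,60]
  ]
}}

```text
time: 13.65
position: [0.5062, -0.0812, 0.138]
tool_rot: [-2.356, 0.166, -0.066]
ft_force: [0.0, -0.1, 0.0]
grip_width: 0.69
```

```bash
python3 - <<'E'
from h import *
D=doorR_rest()
show(DOORP+D@[.055,0,.005],D@TT);s=ctrl.get_state();print(s["joint_positions"],s["position"],s["ft_force"])
im,c=snap("wrist","w8")
E
```

```text
t 13.65 d [0.3, 0.2, 0.1] [-0.8, 2.1, 0.7]
[-0.1812  0.4894  0.9337  1.859  -0.9691  1.6353 -0.6387] [ 0.5062 -0.0812  0.138 ] [ 0.0099 -0.0588  0.0159]
```

View pics/w8.png

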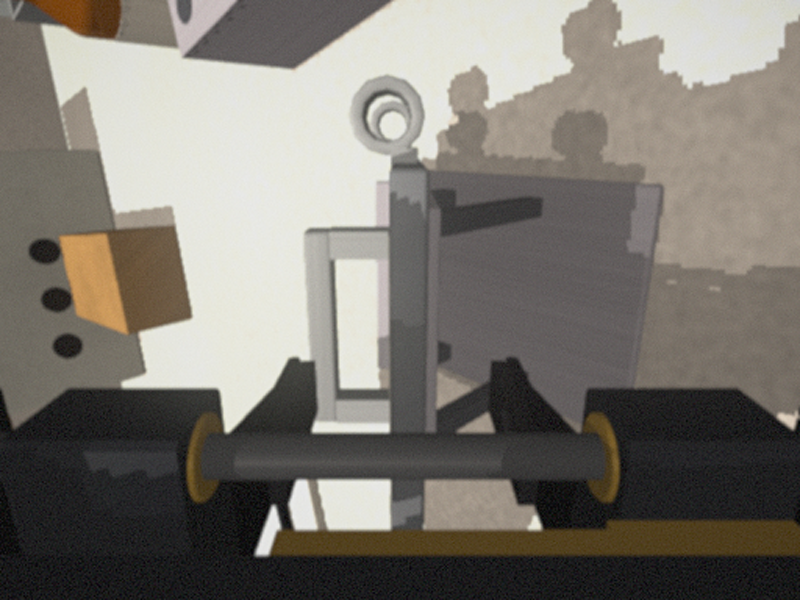

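Emit:
{"fn": "step_arm", "kwargs": {
  "deltas": [
    [0,0,0,0,2,0,60],
    [0,0,0,0,2,0,40],
    [0,0,0,0,2,0,20],
    [0,0,0,0,2,0,0],
    [0,0,0,0,2,0,0],
    [0,0,0,0,2,0,0],
    [0,0,0,0,2,0,0],
    [0,0,0,0,2,0,0]
  ],
  "newtons": 60
}}

```text
time: 14.7
position: [0.506, -0.0824, 0.1373]
tool_rot: [-2.355, 0.165, -0.067]
ft_force: [-0.3, 0.9, 1.7]
grip_width: 0.109
```

```bash
python3 - <<'E'
from h import *
D=doorR_rest()
show(DOORP+D@[.055,0,.005],D@TT);s=ctrl.get_state();print(s["grip_width"]*87,s["position"],s["ft_force"],s["torque"])
for nm,p in [("up40",DOORP+D@[.055+.03,0,.005+.05])]: show(p,D@TT)
M=D@TH@Ro.from_euler('x',45,degrees=True).as_matrix()
show([.51,-.12,.30],M)
E
```

```text
t 14.7 d [0.2, 0.2, 0.1] [-0.9, 0.8, 1.0]
9.493964772368596 [ 0.506  -0.0824  0.1373] [-0.2774  0.8941  1.7385] [-0.2829  0.2727  0.0458]
t 14.7 d [0.2, 0.2, 0.1] [-0.9, -49.1, -29.2]
t 14.7 d [-44.8, 0.1, 0.2] [9.0, -88.6, -141.3]
```

Emit:
{"fn": "step_arm", "kwargs": {
  "deltas": [
    [0,0,0,0,-6,-6,0],
    [0,0,0,1,-18,-20,0],
    [0,0,0,2,-32,-38,0],
    [-7,0,0,3,-46,-60,0],
    [-14,0,0,4,-58,-82,0],
    [-21,0,0,5,-70,-102,0],
    [-28,0,0,7,-79,-120,0],
    [-35,0,0,8,-85,-133,0]
  ]
}}

```text
time: 15.7
position: [0.5091, -0.1179, 0.2937]
tool_rot: [-2.966, 0.212, -0.019]
ft_force: [-1.0, 0.6, -6.6]
grip_width: 0.11
```

```bash
python3 - <<'E'
from h import *
D=doorR_rest()
s=ctrl.get_state();print(s["grip_width"]*87,s["position"],s["ft_force"],s["torque"])
M=D@TH@Ro.from_euler('x',45,degrees=True).as_matrix()
show([.51,-.12,.31],M)
E
```

```text
9.546139760126497 [ 0.5091 -0.1179  0.2937] [-1.0166  0.6296 -6.6446] [-0.4225  0.4513  0.0524]
t 15.7 d [-9.7, -0.0, 0.0] [1.2, -0.8, -16.4]
```

Emit:
{"fn": "step_arm", "kwargs": {
  "deltas": [
    [-5,0,0,-4,5,-6,0],
    [-9.7,0,0,-10,12,-8,0],
    [-9.7,0,0,-14,20,-8,0],
    [-9.7,0,0,-16,26,-8,0],
    [-9.7,0,0,-17,30,-8,0],
    [-9.7,0,0,-17,30,-8,0],
    [-9.7,0,0,-17,30,-8,0],
    [-9.7,0,0,-17,30,-8,0]
  ]
}}

```text
time: 16.7
position: [0.4884, -0.1449, 0.2939]
tool_rot: [-3.134, 0.219, 0.002]
ft_force: [1.4, 0.9, -4.4]
grip_width: 0.109
```

```bash
python3 - <<'E'
from h import *
D=doorR_rest()
s=ctrl.get_state();print(s["grip_width"]*87,s["position"],s["ft_force"],s["torque"])
M=D@TH@Ro.from_euler('x',45,degrees=True).as_matrix()
R=Ro.from_rotvec(s["tool_rot"]).as_matrix(); print(R)
im,c=snap("wrist","w9")
cv2.imwrite("pics/w9z.png",cv2.convertScaleAbs(cv2.resize(im[0:130,180:440],None,fx=3,fy=3,interpolation=cv2.INTER_CUBIC),alpha=1.4))
K=np.array([[.0871,-.006,.121-.022],[.0871,-.006,.016-.022]])
print("knuckle tops pred",proj(c,K@R.T+s["position"]))
print("pins",proj(c,[[*PIN,.166],[*PIN,.15],[*PIN,.061],[*PIN,.045]]))
show([.49,-.15,.29],M)
E
```

```text
9.443257772012098 [ 0.4884 -0.1449  0.2939] [ 1.4065  0.9134 -4.3969] [-0.0664  0.1994 -0.0293]
[[ 0.9902 -0.1394 -0.0014]
 [-0.1394 -0.9902  0.0003]
 [-0.0015 -0.0001 -1.    ]]
knuckle tops pred [[248.7435  80.7141]
 [242.9093  76.3003]]
pins [[345.1719  67.6357]
 [340.507   68.6472]
 [321.5418  72.7596]
 [319.0138  73.3078]]
t 16.75 d [-0.0, 0.1, 0.2] [2.3, 4.8, 4.0]
```

View pics/w9.png

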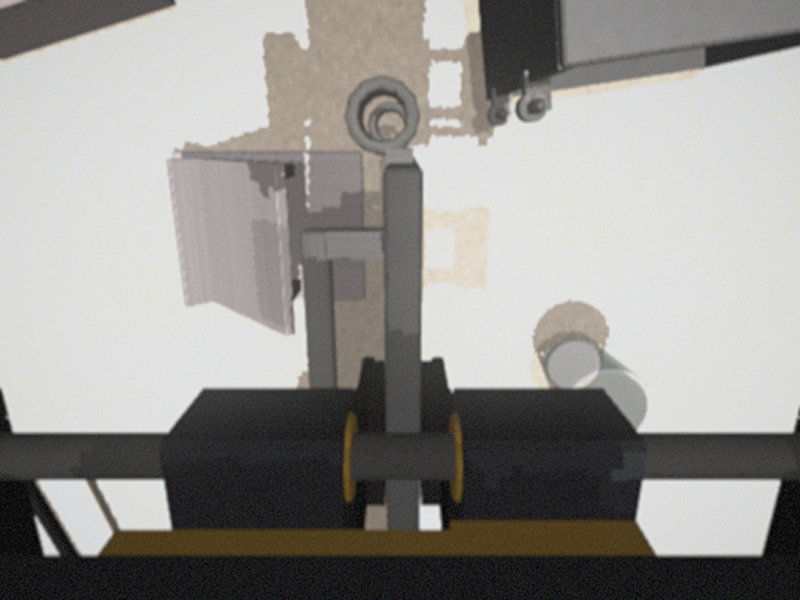

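View pics/w9z.png

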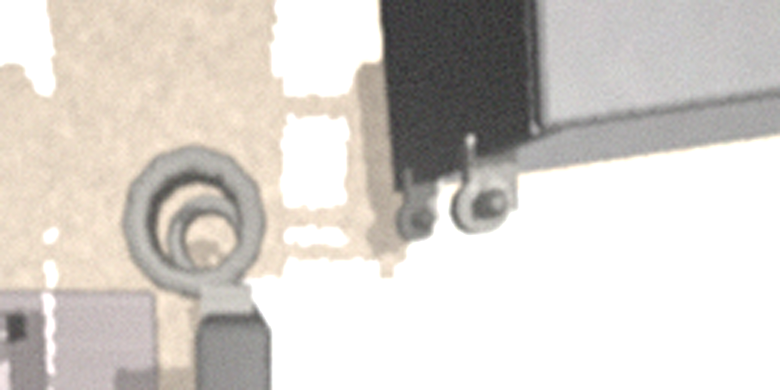

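```bash
cat >> h.py <<'E'
KU=np.array([.0886,-.005]) # knuckle axis in tool xy
E
python3 - <<'E'
from h import *
c=np.load("pics/w9.npz")
for uv,z in [((343.5,66.3),.166),((339.7,67.9),.15),((318,72),.045),((320.7,72),.061)]: print(atz(c,uv,z))
print("ku", atz(c,(244.7,73.3),.300-.0))
D=doorR_rest();M=D@TH@Ro.from_euler('x',45,degrees=True).as_matrix()
PIN=np.array([.576,-.2295])
t=np.r_[PIN-(M[:2,:2]@KU),.207]; print(t); show(t+[0,.035,0.0],M)
E
```

```text
[ 0.5762 -0.2292  0.166 ]
[ 0.5757 -0.2298  0.15  ]
[ 0.5766 -0.2294  0.045 ]
[ 0.5759 -0.2296  0.061 ]
ku [ 0.5767 -0.1521  0.3   ]
[ 0.4876 -0.2218  0.207 ]
t 16.75 d [-0.0, 0.1, 0.2] [5.1, 41.6, 86.9]
```

Emit:
{"fn": "step_arm", "kwargs": {
  "deltas": [
    [0,0,0,2,8,10,0],
    [0,0,0,4,20,25,0],
    [0,0,0,5,32,42,0],
    [0,0,0,5,40,60,0],
    [0,0,0,5,42,74,0],
    [0,0,0,5,42,83,0],
    [0,0,0,5,42,87,0],
    [0,0,0,5,42,87,0]
  ]
}}

```text
time: 17.75
position: [0.4876, -0.1871, 0.207]
tool_rot: [-3.134, 0.219, 0.002]
ft_force: [-0.3, 0.5, -3.4]
grip_width: 0.11
```

```bash
python3 - <<'E'
from h import *
D=doorR_rest()
s=ctrl.get_state();print(s["grip_width"]*87,s["position"],s["ft_force"],s["torque"])
R=Ro.from_rotvec(s["tool_rot"]).as_matrix(); print(R)
im,c=snap("wrist","w10")
cv2.imwrite("pics/w10z.png",cv2.convertScaleAbs(cv2.resize(im[0:130,200:400],None,fx=4,fy=4,interpolation=cv2.INTER_CUBIC),alpha=1.4))
K=np.array([[*KU,.121-.022],[*KU,.016-.022]])
print("knuckle tops pred",proj(c,K@R.T+s["position"]))
PIN=np.array([.576,-.2295])
print("pins",proj(c,[[*PIN,.166],[*PIN,.15],[*PIN,.061],[*PIN,.045]]))
E
```

```text
9.568056189733095 [ 0.4876 -0.1871  0.207 ] [-0.3096  0.4901 -3.4386] [-0.0523  0.1591  0.0042]
[[ 0.9903 -0.1389 -0.001 ]
 [-0.1389 -0.9903  0.0004]
 [-0.0011 -0.0003 -1.    ]]
knuckle tops pred [[250.0494  78.5444]
 [245.0856  72.6565]]
pins [[308.2605  67.0114]
 [304.4874  68.4794]
 [290.7358  73.8295]
 [289.0734  74.4762]]
```

View pics/w10z.png

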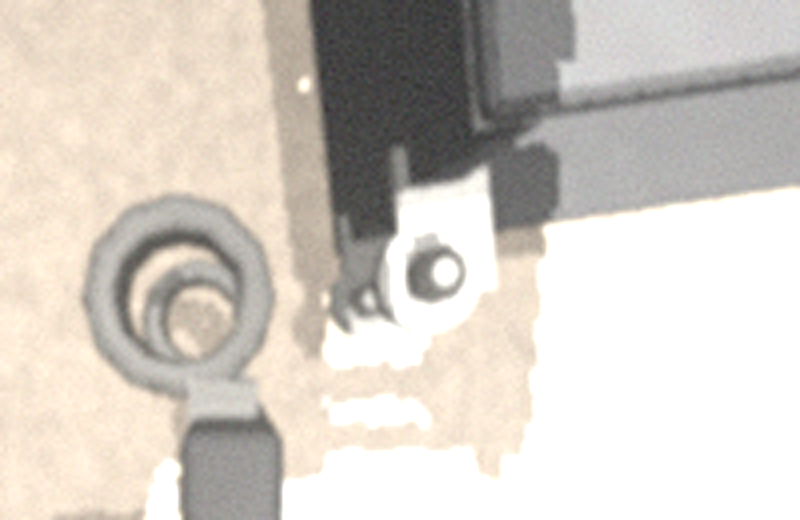

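```bash
python3 - <<'E'
from h import *
c=np.load("pics/w10.npz")
for uv,z in [((310.9,67.6),.166),((306.6,67.6),.152),((292.6,75.1),.061)]: print(atz(c,uv,z))
print("ku", atz(c,(244.6,73.4),.207+.006),"kl",atz(c,(249.9,78.1),.207-.099))
E
```

```text
[ 0.5755 -0.231   0.166 ]
[ 0.5763 -0.2306  0.152 ]
[ 0.5747 -0.231   0.061 ]
ku [ 0.5757 -0.1942  0.213 ] kl [ 0.5762 -0.1943  0.108 ]
```

Emit:
{"fn": "step_arm", "kwargs": {
  "deltas": [
    [0,0,0,0.5,4,0,0],
    [0,0,0,1.5,12,0,0],
    [0,0,0,2.7,21,0,0],
    [0,0,0,3.8,29,0,0],
    [0,0,0,4.5,35,0,0],
    [0,0,0,4.7,36.4,0,0],
    [0,0,0,4.7,36.4,0,0],
    [0,0,0,4.7,36.4,0,0]
  ]
}}

```text
time: 18.8
position: [0.487, -0.2237, 0.2069]
tool_rot: [-3.133, 0.219, 0.002]
ft_force: [-0.1, -0.1, -4.7]
grip_width: 0.111
```

```bash
python3 - <<'E'
from h import *
s=ctrl.get_state();print(s["grip_width"]*87,s["position"],s["ft_force"],s["torque"])
R=Ro.from_rotvec(s["tool_rot"]).as_matrix(); print(R, R.T@(s["position"]-[.4876,-.1871,.207]))
im,c=snap("wrist","w11")
cv2.imwrite("pics/w11z.png",cv2.convertScaleAbs(cv2.resize(im[30:130,190:310],None,fx=6,fy=6,interpolation=cv2.INTER_CUBIC),alpha=1.6))
snap("top","t11"); im,_=snap("scene","s11")
PIN=np.array([.5755,-.2309])
print("pins",proj(c,[[*PIN,.166],[*PIN,.15],[*PIN,.061],[*PIN,.045]]))
K=np.array([[*KU,.121],[*KU,.121-.022],[*KU,.016],[*KU,.016-.022]])
print("knuckle",proj(c,K@R.T+s["position"]))
E
```

```text
9.697424407252875 [ 0.487  -0.2237  0.2069] [-0.0619 -0.0512 -4.6901] [-0.0016  0.1263  0.0032]
[[ 0.9903 -0.139  -0.0011]
 [-0.139  -0.9903  0.0008]
 [-0.0012 -0.0007 -1.    ]] [0.0045 0.0363 0.    ]
pins [[247.7731  75.9185]
 [248.4941  76.7158]
 [251.1281  79.6288]
 [251.4471  79.9816]]
knuckle [[250.6185  79.2094]
 [250.0492  78.5331]
 [246.62    74.4599]
 [245.0915  72.6443]]
```

View pics/w11z.png

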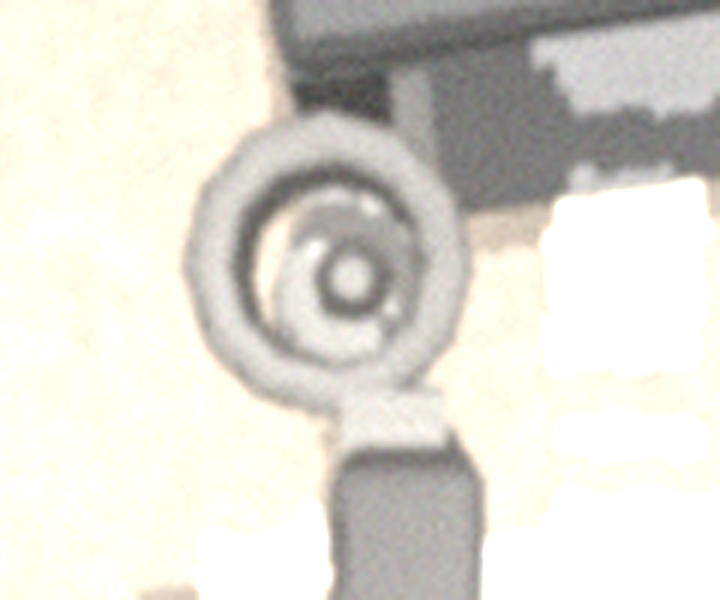

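View pics/t11.png

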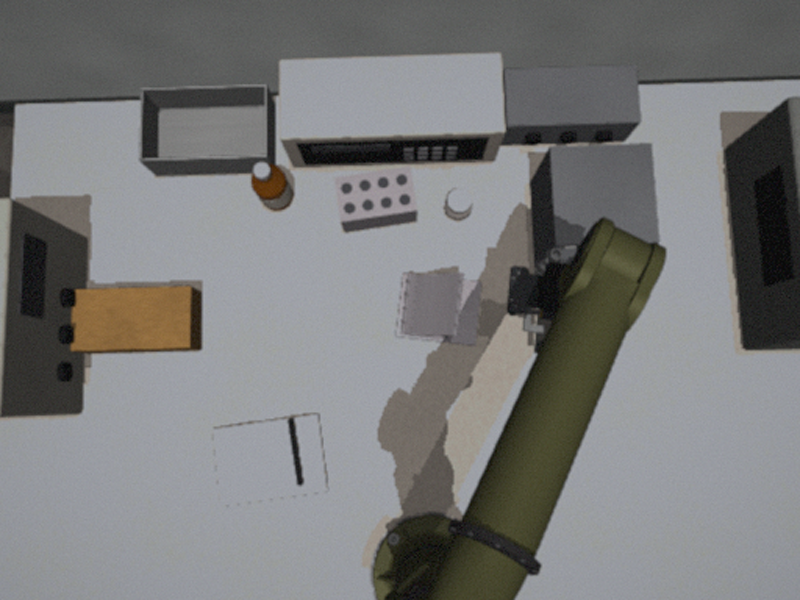

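Emit:
{"fn": "step_arm", "kwargs": {
  "deltas": [
    [0,0,0,0.6,0.6,4,0],
    [0,0,0,0.6,0.6,9,0],
    [0,0,0,0.6,0.6,14,0],
    [0,0,0,0.6,0.6,19,0],
    [0,0,0,0.6,0.6,23,0],
    [0,0,0,0.6,0.6,26,0],
    [0,0,0,0.6,0.6,28,0],
    [0,0,0,0.6,0.6,28,0]
  ]
}}

```text
time: 19.95
position: [0.4874, -0.2247, 0.1789]
tool_rot: [-3.133, 0.22, 0.002]
ft_force: [0.8, -0.4, -4.0]
grip_width: 0.112
```

```bash
python3 - <<'E'
from h import *
s=ctrl.get_state();print(s["grip_width"]*87,s["position"],s["ft_force"],s["torque"])
im,c=snap("wrist","w12")
cv2.imwrite("pics/w12z.png",cv2.convertScaleAbs(cv2.resize(im[30:130,190:310],None,fx=6,fy=6,interpolation=cv2.INTER_CUBIC),alpha=1.6))
im,_=snap("scene","s12");
E
```

```text
9.710042808310824 [ 0.4874 -0.2247  0.1789] [ 0.7941 -0.3923 -4.0155] [-0.0244  0.1812 -0.005 ]
```

View pics/w12z.png

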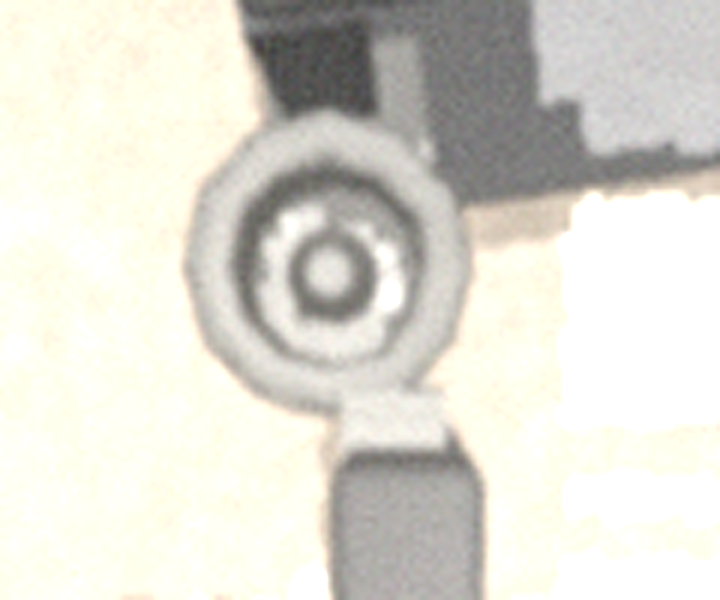

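Emit:
{"fn": "step_arm", "kwargs": {
  "deltas": [
    [0,0,0,0,0,2,0],
    [0,0,0,0,0,4,0],
    [0,0,0,0,0,6,0],
    [0,0,0,0,0,8,0],
    [0,0,0,0,0,9,0],
    [0,0,0,0,0,10,0],
    [0,0,0,0,0,11,0],
    [0,0,0,0,0,11,0]
  ]
}}

```text
time: 21.05
position: [0.4874, -0.2247, 0.1679]
tool_rot: [-3.133, 0.22, 0.002]
ft_force: [-0.0, -0.3, -4.8]
grip_width: 0.109
```

```bash
python3 - <<'E'
from h import *
s=ctrl.get_state();print(s["grip_width"]*87,s["position"],s["ft_force"],s["torque"])
E
```

```text
9.464243272730535 [ 0.4874 -0.2247  0.1679] [-0.0423 -0.309  -4.8276] [-0.034   0.2235 -0.0347]
```

Emit:
{"fn": "step_arm", "kwargs": {
  "deltas": [
    [0,0,0,0,0,0.5,0],
    [0,0,0,0,0,1,0],
    [0,0,0,0,0,1.5,0],
    [0,0,0,0,0,2,0],
    [0,0,0,0,0,2.5,0],
    [0,0,0,0,0,3,0],
    [0,0,0,0,0,3,0],
    [0,0,0,0,0,3,0]
  ]
}}

```text
time: 22.05
position: [0.4872, -0.2251, 0.166]
tool_rot: [-3.133, 0.22, 0.002]
ft_force: [-6.0, 2.1, 7.8]
grip_width: 0.112
```

```bash
python3 - <<'E'
from h import *
s=ctrl.get_state();print(s["grip_width"]*87,s["position"],s["ft_force"],s["torque"])
im,_=snap("scene","s14")
E
```

```text
9.769327476497539 [ 0.4872 -0.2251  0.166 ] [-6.002  2.144  7.794] [0.3479 1.0135 0.1372]
```

Emit:
{"fn": "step_arm", "kwargs": {
  "deltas": [
    [0,0,0,0,0,0.3,0],
    [0,0,0,0,0,0.6,0],
    [0,0,0,0,0,1,0],
    [0,0,0,0,0,1,0],
    [0,0,0,0,0,1,0],
    [0,0,0,0,0,1,0],
    [0,0,0,0,0,1,0],
    [0,0,0,0,0,1,0]
  ]
}}

```text
time: 23.1
position: [0.4872, -0.2252, 0.1657]
tool_rot: [-3.133, 0.22, 0.002]
ft_force: [-8.8, 2.5, 11.7]
grip_width: 0.11
```

```bash
python3 - <<'E'
from h import *
s=ctrl.get_state();print(s["grip_width"]*87,s["position"],s["ft_force"],s["torque"])
im,c=snap("wrist","w15")
cv2.imwrite("pics/w15z.png",cv2.convertScaleAbs(cv2.resize(im[30:130,190:310],None,fx=6,fy=6,interpolation=cv2.INTER_CUBIC),alpha=1.6))
im,_=snap("top","t15"); crop(im,320,140,80,60,"pics/t15c.png",9)
E
```

```text
9.594927936239984 [ 0.4872 -0.2252  0.1657] [-8.837   2.51   11.7279] [0.5211 1.4373 0.1925]
```

View pics/w15z.png

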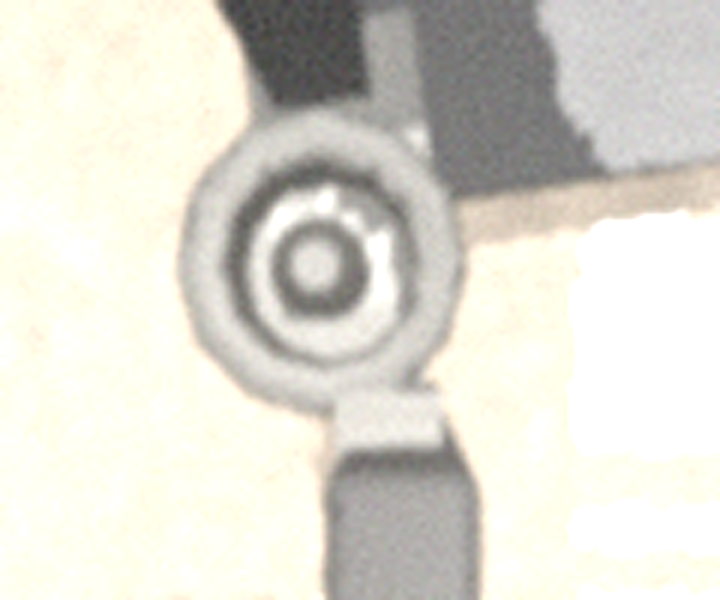

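View pics/t15c.png

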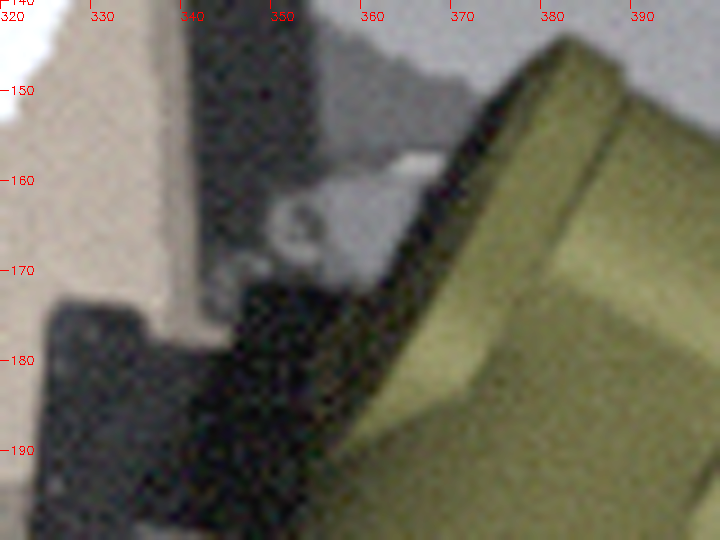

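Emit:
{"fn": "step_arm", "kwargs": {
  "deltas": [
    [0,0,0,0,0,-0.8,0],
    [0,0,0,0,0,-1.6,0],
    [0,0,0,0,0,-1.6,0],
    [0,0,0,0,0,-1.6,0],
    [0,0,0,0,0,-1.6,15],
    [0,0,0,0,0,-1.6,30],
    [0,0,0,0,0,-1.6,45],
    [0,0,0,0,0,-1.6,45]
  ]
}}

```text
time: 24.2
position: [0.4874, -0.2247, 0.1655]
tool_rot: [-3.134, 0.219, 0.002]
ft_force: [0.4, -0.7, 0.7]
grip_width: 0.427
```

```bash
python3 - <<'E'
from h import *
s=ctrl.get_state();print(s["grip_width"]*87,s["position"],s["ft_force"],s["torque"])
im,c=snap("wrist","w16")
E
```

```text
37.18212717357425 [ 0.4874 -0.2247  0.1655] [ 0.4149 -0.6538  0.6804] [-0.0337  0.1762 -0.0295]
```

View pics/w16.png

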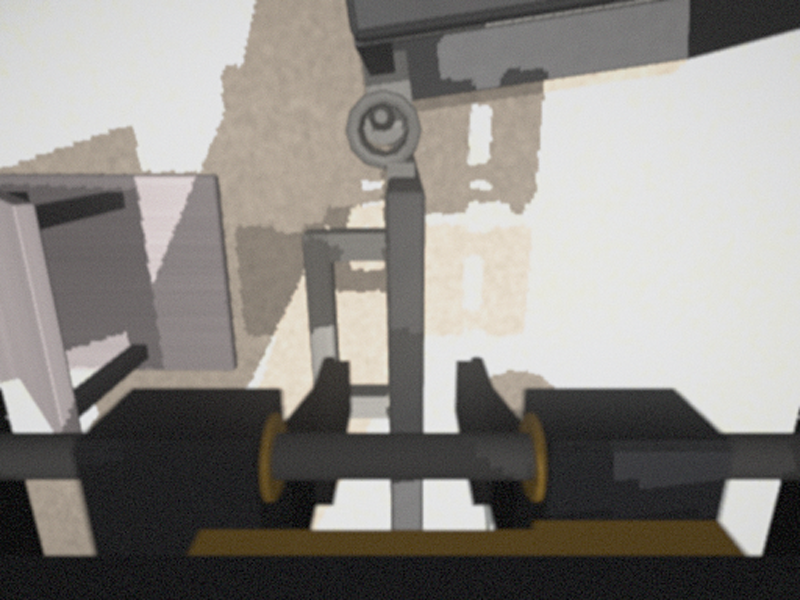

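Released: the upper knuckle (383,128) surrounds its pin (380,116), and the door stands between the open fingers. Next I retreat straight up.

Emit:
{"fn": "step_arm", "kwargs": {
  "deltas": [
    [0,0,0,0,0,-2,55],
    [0,0,0,0,0,-8,60],
    [0,0,0,0,0,-20,60],
    [0,0,0,0,0,-40,60],
    [0,0,0,0,0,-65,60],
    [0,0,0,0,0,-95,60],
    [0,0,0,0,0,-120,60],
    [0,0,0,0,0,-130,60]
  ]
}}

```text
time: 25.25
position: [0.4883, -0.2254, 0.2981]
tool_rot: [-3.133, 0.22, -0.004]
ft_force: [0.2, -0.3, -0.3]
grip_width: 0.684
```

```bash
python3 - <<'E'
from h import *
s=ctrl.get_state();print(s["grip_width"]*87,s["position"],s["ft_force"],s["torque"])
im,c=snap("wrist","w17")
im,_=snap("scene","s17")
E
```

```text
59.52383048955373 [ 0.4883 -0.2254  0.2981] [ 0.2167 -0.347  -0.3044] [-0.0608  0.1744 -0.0144]
```

View pics/w17.png

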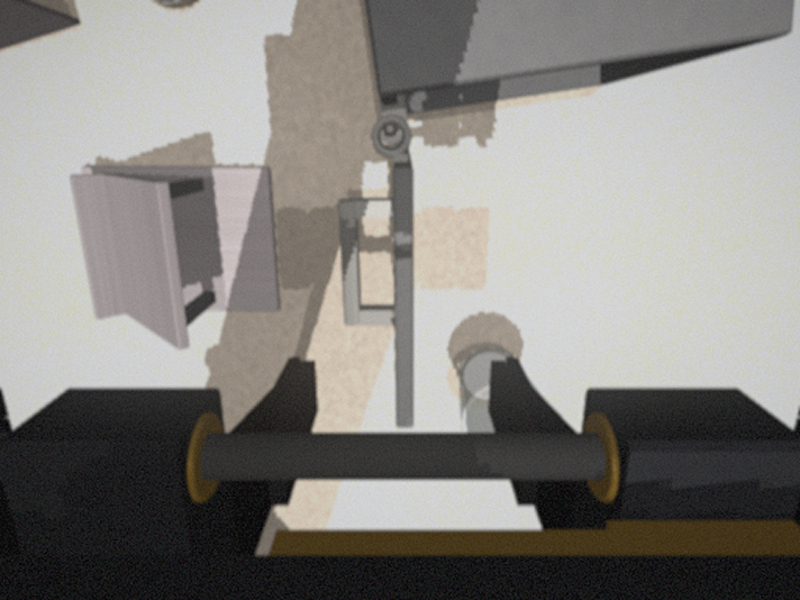

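View pics/s17.png

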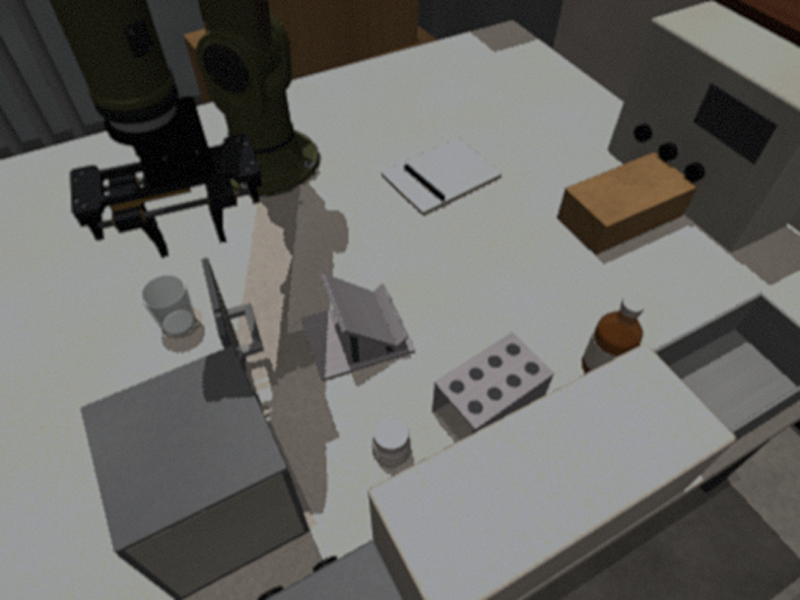

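Emit:
{"fn": "step_arm", "kwargs": {
  "deltas": [
    [0,0,0,0,0,0,60],
    [0,0,0,0,0,0,60],
    [0,0,0,0,0,0,60],
    [0,0,0,0,0,0,60],
    [0,0,0,0,0,0,60],
    [0,0,0,0,0,0,60],
    [0,0,0,0,0,0,60],
    [0,0,0,0,0,0,60]
  ]
}}

```text
time: 26.35
position: [0.4875, -0.2248, 0.2956]
tool_rot: [-3.133, 0.22, 0.002]
ft_force: [0.5, 0.1, -0.4]
grip_width: 0.688
```

```bash
python3 - <<'E'
from h import *
a=cv2.imread("pics/s17_raw.png"); im,_=snap("scene","s18")
d=cv2.absdiff(cv2.GaussianBlur(a,(5,5),0),cv2.GaussianBlur(im,(5,5),0)).max(2); print((d[150:270,120:180]>20).sum())
w,c=snap("wrist","w18"); crop(w,225,50,60,60,"pics/w18c.png",9)
R=ctrl.get_state()
PIN=np.array([.5755,-.2309]); print(proj(c,[[*PIN,.172],[*PIN,.166]]))
E
```

```text
12
[[249.2252  79.9605]
 [249.3954  80.1014]]
```

View pics/w18c.png

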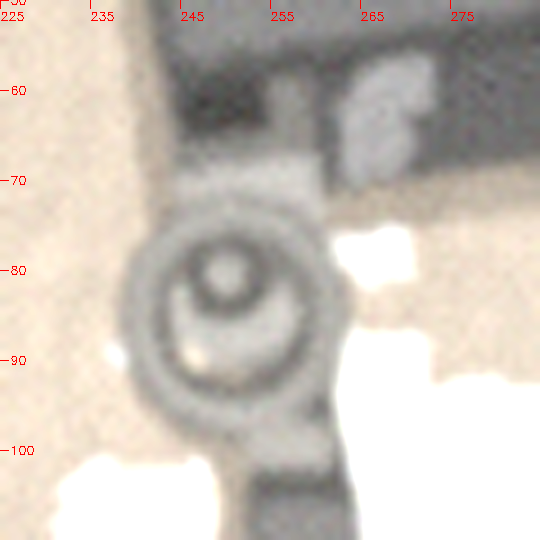

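```bash
python3 -c "
from bench import ctrl
print(ctrl.close_job())"
```

```text
the job is handed in; nothing more can be done
None
```

I carried the door by its handle to the slanted rest and let go of it there. I then took it by its top edge, hung it on the cabinet's two pins about 98° open, let go and moved clear. I handed the job in at about 26.5 s; no verdict is reported.

What the last checks showed:
- **Seating:** Lowering stopped at a tool height of 0.166 m, as calculated for fully home. Pushing 1 mm further raised the force by 4 N while the tool sank only 0.3 mm, all with the door still gripped.
- **After release:** The upper knuckle surrounds its pin. It has settled about 3 mm off centre, within the play of the bore and the 6 mm allowed. The wrist force is near zero and the door looked still between two pictures about 1 s apart.
- **Not seen directly:** The lower knuckle was hidden from the cameras after seating. I judged it home from the measured geometry and the contact force.
- **Other objects:** The tube rack, bottle, beaker and jar appear unmoved in the last scene picture.

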